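# Seat the long lens barrel in the V-block for inspection

### The job

Take the longest of the three lens barrels from the rack, lay it in the V-block with its flat end facing the back stop (tapered nose facing away), and push it along the V until it rests on both flanks with its flat end fully home against the stop. Then swing the hold-down arm over so that its pad rests on the barrel. Do not drop the barrel, leave the other two barrels in the rack, and do not knock over the glassware.

Things in the scene. Friction and masses are not known exactly. Their poses are not given: they have to be found in the camera images.
- barrel_long: the barrel to load: dark steel cylinder, 32 mm diameter, 82 mm long, about 0.16 kg. One end is flat, full diameter, two bright rings near it; the other 12 mm taper to a bright nose, end face 20 mm across. Origin on its axis at mid length (centre of mass 2 mm nearer the flat end); x axis from nose to flat end. Lies level in a rack saddle, axis 60 mm above the table, flat end to the rack's +x
- barrel_long_flat (a point): centre of the long barrel's flat end face, 41 mm from the origin along +x
- barrel_long_nose (a point): centre of the long barrel's nose end face, 41 mm from the origin along -x
- barrel_mid: lens barrel like the long one (32 mm diameter, same nose and rings), but 60 mm long; origin on its axis at mid length, x axis from nose to flat end. A bystander.
- barrel_short: lens barrel like the long one (32 mm diameter, same nose and rings), but 44 mm long; origin on its axis at mid length, x axis from nose to flat end. A bystander.
- rack: grey rack fixed to the bench, base 90 x 240 x 12 mm, with three V saddles (32 mm long along x, 30 mm wide, narrower than the barrels, tops 49 mm above the table) at y = -90, 0, +90 mm. Which barrel lies in which saddle varies. Origin: centre of the underside; the barrels lie along its x axis
- vblock: V-block fixed to the bench, origin on the bench under the V. The 90-degree V runs along x from its open end at x = -90 mm to the stop at +70 mm, at y = 0. A seated 32 mm barrel has its axis 75 mm above the table. The rail is 30 mm wide, narrower than the barrel, so fingers pass down both sides; base 14 mm high, y = -39 to +67 mm. Behind the stop a white housing, 112 mm high
- vblock_stop (a point): point on the back stop's face where the centre of the barrel's flat end belongs: x = +70 mm, y = 0, 75 mm above the table in the V-block's frame; axes as the V-block's, x pointing into the stop
- flank_near: the V's steel flank on the V-block's +y side (the arm's side); flank tops are 26 mm apart and 66 mm above the table; origin and axes as the V-block's
- flank_far: the V's ground steel flank on the V-block's -y side; origin and axes as the V-block's
- stop_plate: steel back stop plate, 50 mm wide, from 38 to 100 mm above the table, its face at x = +70 mm in the V-block's frame; origin and axes as the V-block's
- hold_down (a joint): angle of the hold-down arm (rad): 0 level, resting on a seated barrel; 1.57 standing up. Starts between 1.4 and 1.75; opens to 1.8; falls to -0.2 if there is no barrel. Light friction holds it while upright; below about 1.3 it falls over slowly by its own weight and its pad presses on the barrel with about 0.8 N
- hold_down_knob (a point): centre of the black 18 mm ball at the arm's tip, 65 mm from the pivot; push it from the arm's outer (+y) side towards the V's -y side to close the arm
- hold_down_pivot (a point): the arm's pivot at x = 52 mm, y = +42 mm, 99 mm above the table in the V-block's frame, on a post 20 mm wide (to y = 53 mm, 90 mm high); the arm, 10 mm wide along x, turns about the V-block's x direction, its tip swinging over the V towards -y as it closes
- hold_down_pad: the rubber pad under the arm, 42 mm from the pivot, 12 x 16 mm; origin at the pivot, axes turning with the arm
- beaker: empty glass beaker, 68 mm across, 90 mm high, origin at the centre of its underside; a bystander
- flask: empty conical glass flask, 76 mm across, 110 mm high, origin at the centre of its underside; a bystander

How it is judged:
On the way:
1. the long barrel lies on both flanks with its flat end pushed up to the back stop (gap under 1.5 mm), while the hold-down arm is still open (over 0.8 rad) (x of barrel_long_flat in the frame of vblock_stop between -0.0015 and 0.002 m and y of barrel_long_flat in the frame of vblock_stop between -0.0025 and 0.0025 m and z of barrel_long_flat in the frame of vblock_stop between -0.0025 and 0.0025 m and angle between the x axis of barrel_long and the x axis of vblock, either way round below 0.05 rad and contact force between barrel_long and flank_near above 0.05 N and contact force between barrel_long and flank_far above 0.05 N and value of joint hold_down above 0.8 rad), for 0.2 s.
At the end, for the whole second after the job is handed in: The long barrel rests on both flanks, aligned within 0.05 rad; its flat end is within 2 mm of the stop and centred within 2.5 mm across and in height; the hold-down arm is level (within 0.12 rad), pad on the barrel; the other two barrels are within 20 mm of their starts (x of barrel_long_flat in the frame of vblock_stop between -0.002 and 0.002 m and y of barrel_long_flat in the frame of vblock_stop between -0.0025 and 0.0025 m and z of barrel_long_flat in the frame of vblock_stop between -0.0025 and 0.0025 m and angle between the x axis of barrel_long and the x axis of vblock, either way round below 0.05 rad and contact force between barrel_long and flank_near above 0.05 N and contact force between barrel_long and flank_far above 0.05 N and contact force between barrel_long and hold_down_pad above 0.05 N and value of joint hold_down between -0.12 and 0.12 rad and linear speed of barrel_long below 0.01 m/s and velocity of joint hold_down below 0.05 rad/s and distance of each of barrel_mid, barrel_short from where it was at the start of the episode below 0.02 m); the robot touches nothing.
It fails at once if the long barrel is dropped onto the bench (its centre lower than 40 mm) (height (world z) of barrel_long below 0.04 m).
It fails at once if one of the other barrels is moved by more than 30 mm (distance of any of barrel_mid, barrel_short from where it was at the start of the episode above 0.03 m).
It fails at once if the beaker or the flask is knocked over (tilted more than 0.6 rad) (angle between any of beaker, flask's own z axis and vertical above 0.6 rad).
It also fails if it takes over 53 s, if anything falls off the work surface, if the arm or the gripper's body presses on something with over 40 N, if the wrist force passes 120 N, or if a joint passes its speed limit or range.

### The arm

A 6-joint arm with a two-finger parallel gripper is mounted at the origin on the work surface. World frame = base frame: x ahead of the robot, y to its left, z up, the work surface at z = 0. Lengths are in m, angles in rad, forces in N, time in s.
With the tool pointing down it reaches from about 0.275 to 0.85 m from the base axis. Payload 5.2 kg.
Tool frame: the origin (TCP) lies at the very end of the fingers, on their centre line; the grasp point (between the pads) lies ctrl.grasp_offset behind it (ctrl.grasp_offset is the distance from the TCP to the grasp point, in m); y points along the fingers, x is the direction in which the jaws open and shut, and the axes are right-handed (so a half turn about y gives the same grasp; the last joint's range is limited). The gripper opens to 85 mm and grips with 20 to 120 N. Pads are 22 mm wide; open, the fingers measure 114 mm over their backs; the gripper's body (76 mm by 85 mm) begins 54 mm behind the grasp point. The pads swing forward as they close: fully open they stand 13 mm farther back than shut.
Start: joints at [-0.203, 0.259, 1.535, -0, 1.348, -0.203], TCP at [0.55, 0, 0.192] pointing down, gripper open.
Joint ranges: [-3.14, 3.14], [-0.91, 2.08], [0.19, 2.58], [-1.22, 4.36], [0.22, 2.71], [-3.12, 3.12]. Speed limits (rad/s): [2.57, 2.57, 3.14, 3.14, 3.14, 3.14].

### API

Orientations are given as a rotation vector (axis times angle).
In Python, from workcell import ctrl gives the robot as it stands. The module is installed in compiled form; this text tells all that it offers.
- The arm moves only by the tool arm_command, never from a script. Its argument "commands" is a list of rows, each an object with "slide": the shift along the tool's x, y, z in units of 30 mm (1.0 is 30 mm), a list of three; "delta_rot": the turn, a rotation vector about the tool's x, y, z in degrees, a list of three; "fingers": the opening, from 0 (shut) to 1 (fully open). A call has 1 to 10 rows; each row is the pose to reach, as a shift and turn from the pose commanded when the call began, along the tool's axes at that moment; what a row does not reach only later rows make up. A row lasts 1/10 s, in which the tool goes at most 50 mm and 8.59 degrees, less where a joint would pass 70% of its speed; a pose out of reach is approached as far as the arm can. A call with a gripper value outside its range is refused whole. The fingers move at their own pace and stop on an object; "grip_force" is the grip in N (left out, the last holds). Time passes only in rows, so rows that repeat a pose let the fingers close. It gives the time, the measured TCP pose, the force and the opening at its end, in the units of the state.
- ctrl.get_obs(): the state, without advancing time (a new reading comes with each control period).
- ctrl.camera(name): name is "scene" or "side" or "wrist"; returns (picture, depth): 400x640x3 uint8, red, green, blue; 400x640 float32, m along the optical axis (not along the pixel's ray), 0 where there is no reading.
- ctrl.calibration(name): a dict with "vertical_fov" (degrees; the focal length in pixels is half the picture's height over the tangent of half this angle, whatever the lens; pixels are square), "cx", "cy" (the principal point, pixels), "k1" (the pictures are not rectified: a ray, as slopes to the right and down, at radius r is drawn at 1 + k1 r^2 times it, then the intrinsics apply), "R" (3x3) and "t" (3): a world point X has camera coordinates R X + t. Camera axes: x right, y down, z forward; pixel columns grow to the right and rows downward; lengths in m; the calibration is good to about 2 mm. A picture is of the moment at which its call begins: read the wrist's pose just before it. calibration takes no time and is no camera call; for the wrist camera it gives the pose at the moment of the call.
- ctrl.finish_job(): hands the job in, once; it reports no verdict.
The state is a dict: "time": time; "joint_positions": joint angles; "joint_velocities": joint speeds; "joint_efforts": joint torques, N m; "eef_pos": TCP position; "ee_rot": TCP orientation; "wrist_force": force on the tool from outside, world axes, zero at the start; "moment": the same for the moment, N m; "width": finger opening in m.
Only numpy, scipy, OpenCV 4.12 (cv2) and the standard library are available. Lean on these libraries where they do the work, as an engineer would, in place of code of your own. Each camera call takes 0.05 s, during which the arm holds its last target.

## Working session

There is one attempt and no reset: what is moved stays moved. The work goes in short steps, Python scripts to look and compute and a tool call to move; the robot and the scene stay as the last step left them, time stands still between calls to the robot, and variables do not carry over. Pictures are saved under pics/ and viewed, and the job is handed in when it is done.

Besides the shell and the picture viewer there is one more tool, called after "Request:" by a JSON object that holds its "api" and its "payload", one argument or row to a line. arm_command: Moves the arm, as the interface text tells. Its arguments: {"type":"object","properties":{"commands":{"type":"array"},"grip_force":{"type":"number"}},"required":["commands"]}

```bash
mkdir -p pics
cat > h.py <<'E'
import numpy as np, cv2
from workcell import ctrl
def K(name):
    c=ctrl.calibration(name); f=200/np.tan(np.radians(c['vertical_fov'])/2)
    return c,f
def cloud(name,depth,c=None):
    if c is None: c=ctrl.calibration(name)
    f=200/np.tan(np.radians(c['vertical_fov'])/2)
    v,u=np.mgrid[0:depth.shape[0],0:depth.shape[1]].astype(float)
    km=np.array([[f,0,c['cx']],[0,f,c['cy']],[0,0,1]])
    p=cv2.undistortPoints(np.stack([u.ravel(),v.ravel()],1)[:,None],km,np.array([c['k1'],0,0,0,0.]))[:,0]
    z=depth.ravel(); P=np.stack([p[:,0]*z,p[:,1]*z,z],1)
    X=(P-np.array(c['t']))@np.array(c['R'])
    X[z<=0]=np.nan
    return X.reshape(depth.shape+(3,))
def shot(name,tag):
    c=ctrl.calibration(name)
    im,d=ctrl.camera(name)
    cv2.imwrite(f'pics/{tag}.png',im[:,:,::-1]); 
    X=cloud(name,d,c); np.savez(f'{tag}.npz',im=im,d=d,X=X)
    return im,d,X
E
python3 - <<'E'
from h import *
o=ctrl.get_obs(); print(o, ctrl.grasp_offset)
for n in ['scene','side','wrist']:
    im,d,X=shot(n,n+'0'); c=ctrl.calibration(n); print(n,c,(d>0).mean())
E
```

```text
{'time': 0.0, 'joint_positions': array([-2.02804510e-01,  2.59353311e-01,  1.53609205e+00, -2.77879764e-05,
        1.34798186e+00, -2.02835892e-01]), 'joint_velocities': array([ 0.00098742, -0.00087363, -0.00034393, -0.00099517, -0.0009975 ,
       -0.00069034]), 'joint_efforts': array([ 1.06436883e-04, -4.46029150e+01, -2.90570551e+01, -7.42485804e-05,
        1.18754001e-02, -2.51378208e-05]), 'eef_pos': array([5.49401794e-01, 1.33113691e-04, 1.90965601e-01]), 'ee_rot': array([-1.57045286e+00,  1.38606978e-03,  1.44504633e-03]), 'wrist_force': array([-0.11933678, -0.21170565, -0.18083204]), 'moment': array([-0.02152923, -0.00859423,  0.00918676]), 'width': 0.08538010273554554} 0.0187
scene {'vertical_fov': 44.26918575035977, 'cx': 318.8186935943318, 'cy': 202.1903398818733, 'k1': -0.08508536603526555, 'R': array([[-0.60623079,  0.79510775,  0.01696738],
       [ 0.46454889,  0.37135132, -0.80392321],
       [-0.64550643, -0.47948082, -0.59449103]]), 't': array([ 0.40208446, -0.1856272 ,  1.34610903])} 0.996015625
side {'vertical_fov': 42.96151484592847, 'cx': 320.6565917073142, 'cy': 200.77214696380472, 'k1': 0.035273420986154984, 'R': array([[ 0.94232606, -0.33442459,  0.01348322],
       [-0.22072948, -0.65123455, -0.72606615],
       [ 0.25159511,  0.68121491, -0.68749265]]), 't': array([-0.56160327,  0.16107739,  1.10934179])} 0.996109375
wrist {'vertical_fov': 70.37546939849305, 'cx': 321.96620300357404, 'cy': 200.95610260350628, 'k1': -0.03493691903879673, 'R': array([[ 9.99997834e-01,  5.71881831e-04, -2.00101984e-03],
       [ 1.12181149e-03, -9.57980071e-01,  2.86832572e-01],
       [-1.75290279e-03, -2.86834196e-01, -9.57978638e-01]]), 't': array([-0.54912623, -0.03731685,  0.37862649])} 0.99609375
```

View pictures.

View pics/scene0.png

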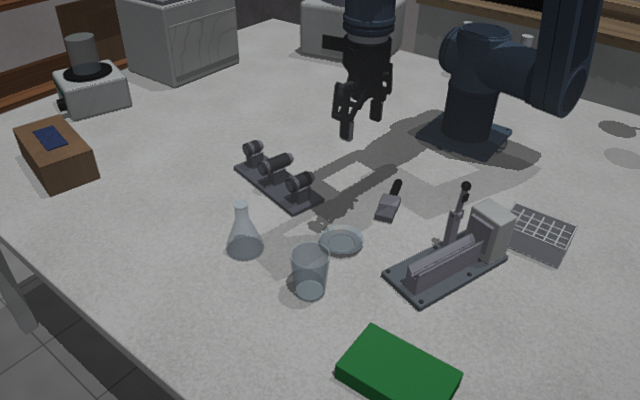

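View pics/side0.png

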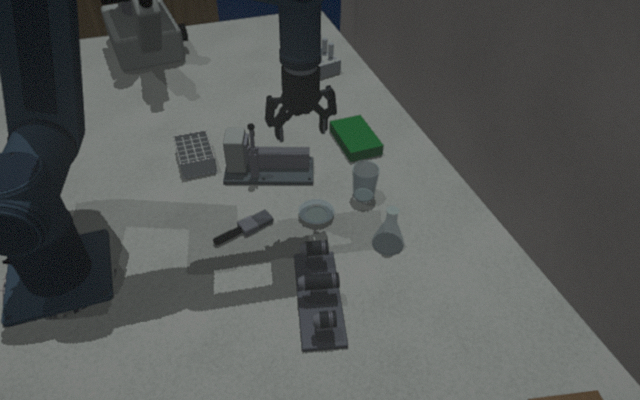

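View pics/wrist0.png

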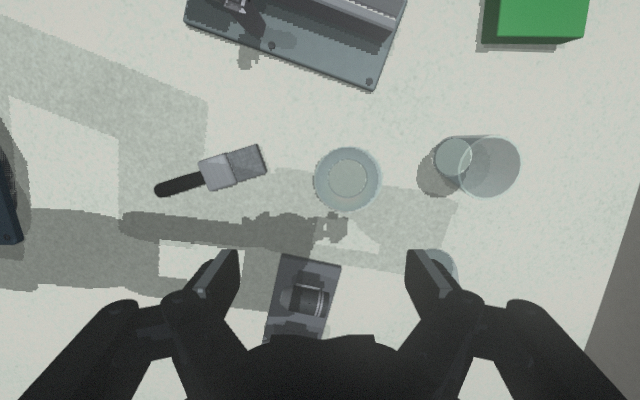

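Run:
```python
from h import *
a=np.load('side0.npz');im=a['im'][:,:,::-1]
b=np.load('scene0.npz')['im'][:,:,::-1]
p=[cv2.resize(im[225:360,270:400],(390,405),interpolation=cv2.INTER_CUBIC),cv2.resize(b[130:220,225:330],(405,347),interpolation=cv2.INTER_CUBIC)]
H=405
q=np.zeros((H,800,3),np.uint8);q[:405,:390]=p[0];q[:347,395:800]=p[1]
cv2.imwrite('pics/z1.png',cv2.convertScaleAbs(q,alpha=2))
r=[cv2.resize(im[110:200,200:330],(585,405),interpolation=cv2.INTER_CUBIC)]
cv2.imwrite('pics/z2.png',cv2.convertScaleAbs(r[0],alpha=1.6))
for n in ['side0','scene0']:
    X=np.load(n+'.npz')['X']; 
    m=(X[...,2]>0.055)&(X[...,2]<0.082)&(X[...,1]<-0.0)&(X[...,0]>0.25)&(X[...,0]<0.8)&(X[...,1]>-0.5)
    k,l,s,ce=cv2.connectedComponentsWithStats(m.astype(np.uint8))
    for i in range(1,k):
        if s[i,4]>20:
            P=X[l==i]; print(n,s[i],P.mean(0).round(4),P.min(0).round(3),P.max(0).round(3))
```

```text
side0 [360 177  18  11 115] [ 0.7163 -0.0056  0.0688] [ 0.697 -0.011  0.056] [ 0.741 -0.     0.082]
side0 [380 220  19  16 188] [ 0.7021 -0.1562  0.0664] [ 0.687 -0.168  0.055] [ 0.726 -0.134  0.082]
side0 [300 240  29  16 399] [ 0.5235 -0.1614  0.0709] [ 0.493 -0.177  0.055] [ 0.554 -0.138  0.081]
side0 [298 272  42  18 629] [ 0.5029 -0.2483  0.0715] [ 0.462 -0.267  0.055] [ 0.544 -0.224  0.081]
side0 [312 310  25  19 412] [ 0.4835 -0.3359  0.0712] [ 0.461 -0.351  0.055] [ 0.508 -0.313  0.081]
scene0 [243 140  20  14 199] [ 0.4939 -0.3246  0.0665] [ 0.468 -0.348  0.055] [ 0.512 -0.313  0.077]
scene0 [257 153  36  21 421] [ 0.5151 -0.237   0.0672] [ 0.468 -0.267  0.055] [ 0.55  -0.22   0.076]
scene0 [285 171  30  19 351] [ 0.5349 -0.15    0.067 ] [ 0.495 -0.177  0.055] [ 0.56  -0.136  0.076]
scene0 [233 217  20  17 235] [ 0.7172 -0.1388  0.0665] [ 0.694 -0.16   0.055] [ 0.731 -0.127  0.082]
scene0 [292 245  16  18 169] [ 0.7139 -0.005   0.0697] [ 0.698 -0.009  0.055] [ 0.736 -0.     0.082]
```

View pics/z1.png

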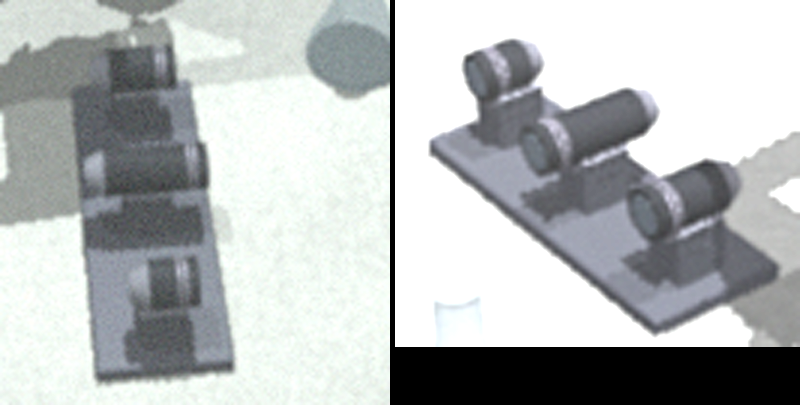

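View pics/z2.png

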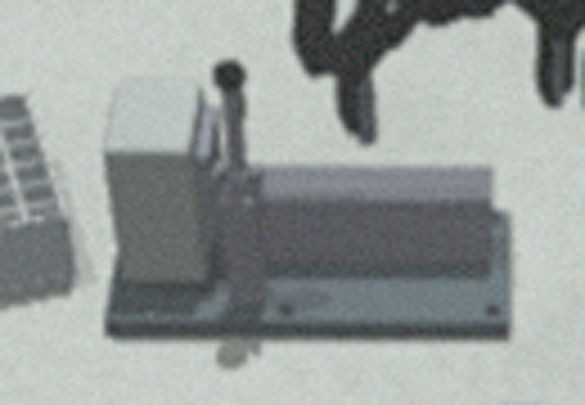

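```bash
cat > fit.py <<'E'
from h import *
from scipy.optimize import least_squares
def fitbar(X,c0,L=0.082,rad=0.055):
    m=(X[...,2]>0.050)&(X[...,2]<0.09)&(np.hypot(X[...,0]-c0[0],X[...,1]-c0[1])<rad)
    P=X[m]
    def res(p):
        a=np.array([np.cos(p[2]),np.sin(p[2])]); n=np.array([-a[1],a[0]])
        d=P[:,:2]-p[:2]; s=d@a; t=d@n; r=np.hypot(t,P[:,2]-p[3])
        R=np.where(s<-(L/2-.012), .016-(-(s)-(L/2-.012))*0.5, .016)
        dr=r-R; ds=np.abs(s)-L/2
        # distance to the solid's surface
        out=np.where(ds>0,np.hypot(ds,np.maximum(dr,0)),np.where(np.abs(dr)<np.abs(ds),dr,ds))
        return out
    s=least_squares(res,[c0[0],c0[1],-0.2,0.060],loss='soft_l1',f_scale=0.001)
    return s.x,np.sqrt(np.mean(s.fun**2)),len(P)
if __name__=='__main__':
    for n in ['side0','scene0','wrist0']:
        X=np.load(n+'.npz')['X']
        try: print(n,fitbar(X,[.507,-.243]))
        except Exception as e: print(n,e)
    for n in ['side0','scene0','wrist0']:
        X=np.load(n+'.npz')['X']
        m=(X[...,1]>0.05)&(X[...,1]<0.35)&(X[...,0]>.25)&(X[...,0]<.65)
        for lo,hi in [(.008,.02),(.055,.070),(.085,.093),(.1055,.119),(.12,.18)]:
            mm=m&(X[...,2]>lo)&(X[...,2]<hi)
            k,l,s,ce=cv2.connectedComponentsWithStats(mm.astype(np.uint8))
            for i in range(1,k):
                if s[i,4]>15:
                    P=X[l==i].astype(np.float32); r=cv2.minAreaRect(P[:,:2]*1000); print(n,lo,hi,s[i].tolist(),np.median(P,0).round(4),'rect',np.round(r[0]),np.round(r[1]),round(r[2],1),'zmed',np.median(P[:,2]).round(4), P[:,2].max().round(4))
E
python3 fit.py
```

```text
side0 (array([ 0.50410989, -0.24112448, -0.23798401,  0.06142903]), np.float64(0.001419066378980881), 652)
scene0 (array([ 0.50594856, -0.24336933, -0.23872565,  0.05814724]), np.float64(0.0013847856795951429), 471)
wrist0 (array([ 0.50441747, -0.24271365, -0.25549896,  0.05998949]), np.float64(0.00048807084633939343), 28)
side0 0.008 0.02 [223, 156, 90, 29, 1300] [0.5234 0.1606 0.0156] rect [514. 187.] [108. 233.] 71.6 zmed 0.0156 0.02
side0 0.008 0.02 [183, 167, 34, 10, 120] [0.3415 0.2358 0.0136] rect [340. 235.] [88.  9.] 1.4 zmed 0.0136 0.02
side0 0.055 0.07 [258, 147, 52, 11, 476] [0.5608 0.1888 0.0612] rect [558. 189.] [ 36. 135.] 71.0 zmed 0.0612 0.069
side0 0.055 0.07 [225, 154, 24, 8, 109] [0.4353 0.1981 0.0624] rect [436. 198.] [16. 60.] 86.0 zmed 0.0624 0.07
side0 0.055 0.07 [250, 160, 8, 6, 37] [0.4725 0.1644 0.0632] rect [472. 164.] [ 7. 19.] 74.4 zmed 0.0632 0.0699
side0 0.085 0.093 [224, 147, 23, 6, 53] [0.4339 0.1981 0.0886] rect [435. 198.] [11. 56.] 81.9 zmed 0.0886 0.0928
side0 0.085 0.093 [248, 151, 10, 6, 33] [0.4733 0.1685 0.0898] rect [472. 170.] [16. 21.] 86.
[... 1390 characters left out ...]
med 0.111 0.1188
scene0 0.12 0.18 [456, 181, 15, 26, 214] [0.4811 0.1793 0.1484] rect [480. 179.] [15. 17.] 1.9 zmed 0.1484 0.1722
wrist0 0.008 0.02 [183, 0, 225, 91, 8792] [0.5304 0.1596 0.013 ] rect [517. 188.] [103. 235.] 71.3 zmed 0.013 0.0199
wrist0 0.055 0.07 [309, 0, 87, 33, 858] [0.5838 0.1708 0.0613] rect [579. 174.] [13. 87.] 71.7 zmed 0.0613 0.0664
wrist0 0.055 0.07 [367, 0, 38, 14, 305] [0.6152 0.1791 0.0576] rect [610. 177.] [10. 35.] 85.6 zmed 0.0576 0.0645
wrist0 0.055 0.07 [231, 6, 28, 20, 150] [0.4819 0.1655 0.063 ] rect [476. 165.] [25. 12.] 16.1 zmed 0.063 0.07
wrist0 0.085 0.093 [220, 0, 34, 16, 228] [0.4734 0.1667 0.0889] rect [474. 167.] [28. 12.] 1.9 zmed 0.0889 0.0927
```

Request:
{"api": "arm_command", "payload": {
  "commands": [
    {"slide": [-0.7,0.3,-1.5],"delta_rot": [0,8.5,0],"fingers": 0.75},
    {"slide": [-1.41,0.7,-3.1],"delta_rot": [0,17,0],"fingers": 0.75},
    {"slide": [-1.41,0.7,-4.7],"delta_rot": [0,25.5,0],"fingers": 0.75},
    {"slide": [-1.41,0.7,-6.3],"delta_rot": [0,34,0],"fingers": 0.75},
    {"slide": [-1.41,0.7,-7.5],"delta_rot": [0,42.5,0],"fingers": 0.75},
    {"slide": [-1.41,0.7,-8.1],"delta_rot": [0,51,0],"fingers": 0.75},
    {"slide": [-1.41,0.7,-8.1],"delta_rot": [0,59.5,0],"fingers": 0.75},
    {"slide": [-1.41,0.7,-8.1],"delta_rot": [0,68,0],"fingers": 0.75},
    {"slide": [-1.41,0.7,-8.1],"delta_rot": [0,76.5,0],"fingers": 0.75},
    {"slide": [-1.41,0.7,-8.1],"delta_rot": [0,85,0],"fingers": 0.75}
  ]
}}

```text
time: 1.15
eef_pos: [0.5074, -0.243, 0.1704]
ee_rot: [-1.246, 1.15, -1.149]
wrist_force: [0.4, -0.1, -0.6]
width: 0.064
```

Request:
{"api": "arm_command", "payload": {
  "commands": [
    {"slide": [0,0,0],"delta_rot": [0,8.5,0],"fingers": 0.75},
    {"slide": [0,0,0],"delta_rot": [0,17,0],"fingers": 0.75},
    {"slide": [0,0,0],"delta_rot": [0,18.6,0],"fingers": 0.75},
    {"slide": [0,0,0],"delta_rot": [0,18.6,0],"fingers": 0.75},
    {"slide": [0,0,0],"delta_rot": [0,18.6,0],"fingers": 0.75}
  ]
}}

```text
time: 1.65
eef_pos: [0.5077, -0.2429, 0.1707]
ee_rot: [-1.089, 1.38, -1.38]
wrist_force: [0.1, 0.2, 0.1]
width: 0.0643
```

```bash
cat > st.py <<'E'
from h import *
from scipy.spatial.transform import Rotation as Ro
def pose():
    o=ctrl.get_obs(); R=Ro.from_rotvec(o['ee_rot']).as_matrix(); return o,np.array(o['eef_pos']),R
def to(p,yaw=None,v=True):
    """slide units and delta_rot for target TCP pos p with tool down, tool x at yaw (deg)"""
    o,e,R=pose()
    s=R.T@(np.array(p)-e)/.03
    if yaw is None: return s.round(3)
    a=np.radians(yaw); x=np.array([np.cos(a),np.sin(a),0]);y=np.array([0,0,-1.]);T=np.stack([x,y,np.cross(x,y)],1)
    return s.round(3),np.degrees(Ro.from_matrix(R.T@T).as_rotvec()).round(2)
def show():
    o,e,R=pose(); print('t',o['time'],'p',e.round(4),'yaw',np.degrees(np.arctan2(R[1,0],R[0,0])).round(2),'ydir',R[:,1].round(4),'w',round(o['width'],4),'F',np.round(o['wrist_force'],2))
E
python3 - <<'E'
from st import *
from fit import fitbar
show()
im,d,X=shot('wrist','w1')
print(fitbar(X,[.505,-.242],rad=.06))
E
```

```text
t 1.65 p [ 0.5077 -0.2429  0.1707] yaw -103.44 ydir [-2.e-04  2.e-04 -1.e+00] w 0.0643 F [0.12 0.22 0.14]
(array([ 0.5049806 , -0.2414587 , -0.23410577,  0.05861422]), np.float64(0.0005694371415866182), 2213)
```

View pics/w1.png

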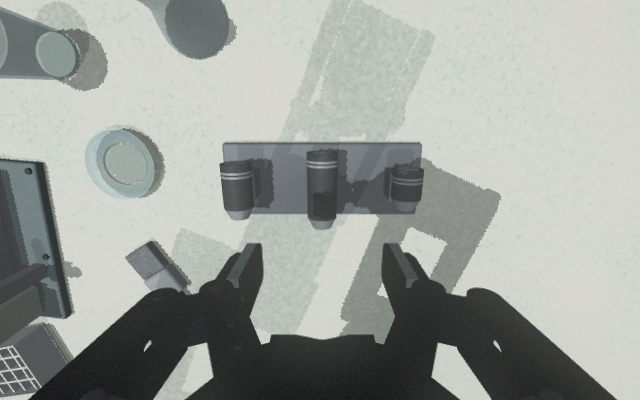

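Request:
{"api": "arm_command", "payload": {
  "commands": [
    {"slide": [-0.02,1.0,0],"delta_rot": [0,0,0],"fingers": 0.75},
    {"slide": [-0.02,2.2,0],"delta_rot": [0,0,0],"fingers": 0.75},
    {"slide": [-0.02,3.2,0],"delta_rot": [0,0,0],"fingers": 0.75},
    {"slide": [-0.02,4.0,0],"delta_rot": [0,0,0],"fingers": 0.75},
    {"slide": [-0.02,4.31,0],"delta_rot": [0,0,0],"fingers": 0.75},
    {"slide": [-0.02,4.31,0],"delta_rot": [0,0,0],"fingers": 0.75}
  ],
  "grip_force": 30
}}

```text
time: 2.3
eef_pos: [0.507, -0.2418, 0.0403]
ee_rot: [-1.089, 1.384, -1.379]
wrist_force: [-0.8, 0.2, 1.1]
width: 0.0642
```

Request:
{"api": "arm_command", "payload": {
  "commands": [
    {"slide": [0,0,0],"delta_rot": [0,0,0],"fingers": 0.45},
    {"slide": [0,0,0],"delta_rot": [0,0,0],"fingers": 0.2},
    {"slide": [0,0,0],"delta_rot": [0,0,0],"fingers": 0.2},
    {"slide": [0,0,0],"delta_rot": [0,0,0],"fingers": 0.2},
    {"slide": [0,0,0],"delta_rot": [0,0,0],"fingers": 0.2}
  ],
  "grip_force": 40
}}

```text
time: 2.8
eef_pos: [0.5081, -0.2425, 0.0421]
ee_rot: [-1.087, 1.381, -1.383]
wrist_force: [-0.0, 0.9, -0.0]
width: 0.0172
```

Run:
```python
from st import *
show()
im,d,X=shot('side','s2')
cv2.imwrite('pics/s2z.png',cv2.convertScaleAbs(cv2.resize(im[180:380,220:440,::-1],(660,600),interpolation=cv2.INTER_CUBIC),alpha=1.8))
```

```text
t 2.8 p [ 0.5081 -0.2425  0.0421] yaw -103.59 ydir [ 8.e-04 -5.e-04 -1.e+00] w 0.0172 F [-0.04  0.9  -0.04]
```

View pics/s2z.png

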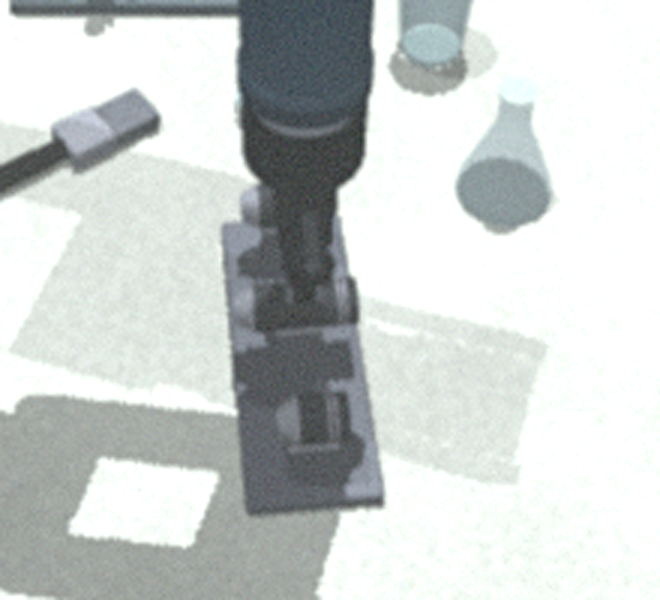

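Run:
```python
from st import *
show()
im,d,X=shot('wrist','w3')
cv2.imwrite('pics/w3b.png',cv2.convertScaleAbs(im[:,:,::-1],alpha=2.2))
im,d,X=shot('scene','c3')
cv2.imwrite('pics/c3b.png',cv2.convertScaleAbs(cv2.resize(im[60:230,200:420,::-1],(660,510),interpolation=cv2.INTER_CUBIC),alpha=2))
show()
```

```text
t 2.85 p [ 0.508  -0.2425  0.0419] yaw -103.6 ydir [ 5.e-04 -4.e-04 -1.e+00] w 0.0167 F [-0.56  0.31 -0.43]
t 2.95 p [ 0.5079 -0.2424  0.0417] yaw -103.6 ydir [ 1.e-04 -1.e-04 -1.e+00] w 0.0172 F [ 0.04  0.37 -0.93]
```

View pics/w3b.png

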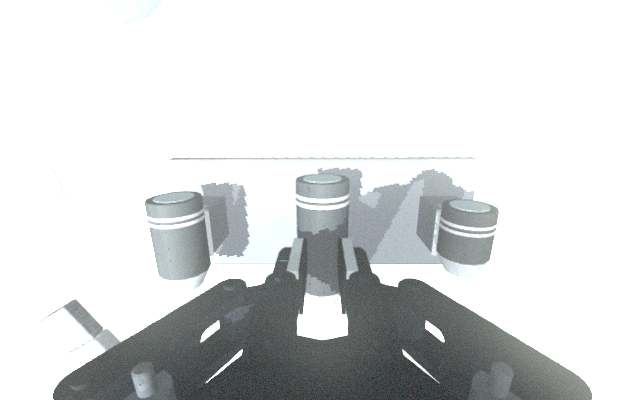

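View pics/c3b.png

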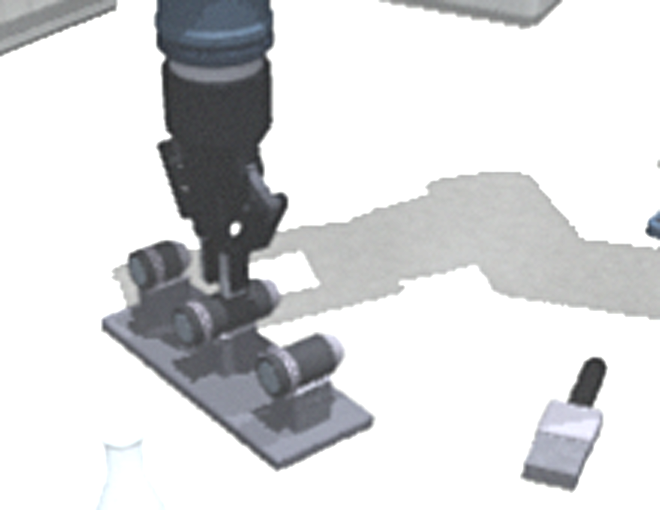

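Run:
```python
from st import *
o,e,R=pose()
for n in ['w3','w1']:
    X=np.load(n+'.npz')['X']
    e0=e if n=='w3' else np.array([.5077,-.2429,.1707])
    T=(X-e0)@R*1000
    print(n)
    for (v,u) in [(245,296),(260,294),(280,292),(300,290),(245,350),(280,352),(300,354),(260,325),(285,325),(200,325),(300,302),(250,260),(255,385),(280,255),(280,395)]:
        print(v,u,T[v,u].round(1),X[v,u].round(4))
```

```text
w3
245 296 [-13.  -51.7  11.3] [ 0.5218 -0.2325  0.0934]
260 294 [-12.4 -68.   11.7] [ 0.5221 -0.2331  0.1096]
280 292 [-11.7 -84.3  11.8] [ 0.522  -0.2338  0.126 ]
300 290 [ -10.2 -103.7   16.7] [ 0.5265 -0.2364  0.1454]
245 350 [ 14.  -52.3  11.5] [ 0.5157 -0.2588  0.0939]
280 352 [ 11.7 -84.9  12.1] [ 0.5169 -0.2566  0.1265]
300 354 [  10.3 -103.4   16.5] [ 0.5214 -0.2563  0.1451]
260 325 [  1.9 -32.6  -7.5] [ 0.5001 -0.2424  0.0742]
285 325 [  1.9 -32.4 -24.5] [ 0.4836 -0.2385  0.074 ]
200 325 [  1.7 -33.1  29.3] [ 0.5359 -0.2509  0.0748]
300 302 [ -8.7 -75.8  -3.6] [ 0.5064 -0.2332  0.1175]
250 260 [-50.9  30.  -32.4] [ 0.4884 -0.1854  0.0116]
255 385 [ 52.8  31.9 -37.9] [ 0.4586 -0.2848  0.0097]
280 255 [-60.2  42.  -68.2] [ 4.557e-01 -1.678e-01 -4.000e-04]
280 395 [ 66.1  42.2 -68.3] [ 0.4259 -0.2906 -0.0005]
w1
245 296 [-34.9 170.8 -95.4] [ 4.232e-01 -1.866e-01 -1.000e-04]
260 294 [ -38.4  172.8 -119.2] [ 0.4009 -0.1775 -0.0021]
280 292 [ -42.2  173.3 -151.5] [ 0.3704 -0.1663 -0.0026]
300 290 [ -45.9  171.4 -183.7] [ 0.3399 -0.1551 -0.0007]
245 350 [ 38.6 171.1 -95.3] [ 0.406  -0.258  -0.0005]
280 352 [  43.2  170.9 -149.7] [ 3.521e-01 -2.497e-01 -2.000e-04]
300 354 [  47.3  170.6 -182.8] [ 3.189e-01 -2.459e-01  1.000e-04]
260 325 [   4.7  170.9 -118.1] [ 3.919e-01 -2.197e-01 -2.000e-04]
285 325 [   5.   170.9 -158. ] [ 3.530e-01 -2.106e-01 -3.000e-04]
200 325 [ 3.2 96.6 -9.3] [ 0.4979 -0.2438  0.0741]
300 302 [ -28.3  170.9 -183.3] [ 3.363e-01 -1.723e-01 -2.000e-04]
250 260 [-31.5 -50.5   7.7] [ 0.5226 -0.2141  0.2212]
255 385 [ 31.8 -52.6   6.2] [ 0.5062 -0.2752  0.2233]
280 255 [-31.7 -63.6  -1.5] [ 0.5137 -0.2117  0.2343]
280 395 [ 31.9 -73.1   4.7] [ 0.5048 -0.275   0.2438]
```

Run:
```python
from st import *
o,e,R=pose()
for n in ['c3','s2','w3']:
    X=np.load(n+'.npz')['X']
    T=(X-e)@R*1000
    m=(abs(T[...,0])<32)&(abs(T[...,2])<16)&(T[...,1]<-36)&(T[...,1]>-120)
    for lo in range(-100,-35,5):
        q=m&(T[...,1]>=lo)&(T[...,1]<lo+5)
        if q.sum(): print(n,lo,q.sum(),np.percentile(T[q][:,0],[0,10,50,90,100]).round(1),np.percentile(T[q][:,2],[0,50,100]).round(1))
X=np.load('side0.npz')['X']; e0=np.array([.5494,.0001,.191])
m=(abs(X[...,0]-.549)<.07)&(abs(X[...,1])<.03)&(X[...,2]>.14)&(X[...,2]<.3)
print('start: lowest finger z',np.percentile(X[m][:,2],[0,1,5]))
X=np.load('scene0.npz')['X']
m=(abs(X[...,0]-.549)<.07)&(abs(X[...,1])<.03)&(X[...,2]>.14)&(X[...,2]<.3)
print(np.percentile(X[m][:,2],[0,1,5]))
```

```text
c3 -100 19 [-21.3 -20.5 -10.9  17.8  25.3] [ 7.3 12.3 14. ]
c3 -95 31 [-31.3 -22.5   9.6  30.8  31.6] [-6.  12.2 15.4]
c3 -90 35 [-31.2 -20.6  11.1  22.9  31.1] [ 0.7 12.  14.7]
c3 -85 31 [-31.8 -22.7  11.   17.4  24.1] [-0.4 12.2 14.8]
c3 -80 21 [-23.4 -18.1  10.8  13.   15.4] [ 1.   8.5 13.8]
c3 -75 29 [-23.9 -21.6 -11.4  11.4  14.7] [-2.2  8.3 14.1]
c3 -70 34 [-23.4 -21.2 -13.4  11.6  13.9] [-4.9  6.7 14.3]
c3 -65 34 [-22.4 -21.5 -13.   12.1  15.5] [-5.3  7.8 12.6]
c3 -60 33 [-22.2 -21.3 -12.2  12.6  15.9] [-5.1  8.4 13.1]
c3 -55 33 [-23.4 -21.4 -13.8  11.6  16.7] [-6.4  7.2 12.9]
c3 -50 22 [-22.2 -20.5 -15.7  10.7  13.2] [-5.4  7.3 11.8]
c3 -45 26 [-18.9 -16.4  -1.8  12.2  13.6] [-4.8  7.8 13.4]
c3 -40 8 [-14.5 -13.7  -0.2  11.5  11.6] [-5.8  3.5 10.5]
s2 -100 3 [-9.8 -3.9 19.7 20.6 20.8] [-12.8 -12.7  -9.9]
s2 -95 5 [-10.3   1.9  20.8  21.5  21.5] [-12.8 -10.9  -9.8]
s2 -90 4 [16.6 16.7 18.8 21.5 21.7] [-14.3 -13.5 -12.7]
s2 -85 1 [17.3 17.3 17.3 17.3 17.3] [-14.3 -14.3 -14.3]
s2 -75 1 [12.3 12.3 12.3 12.3 12.3] [-11.8 -11.8 -11.8]
s2 -70 9 [-9.  -8.  21.9 23.7 23.8] [-11.9  -1.
[... 554 characters left out ...]
-85 730 [-31.9 -25.2  10.   25.4  31.7] [-9.6 11.6 14.7]
w3 -80 621 [-25.4 -11.7   8.4  11.8  25.7] [-11.2   6.4  13.1]
w3 -75 259 [-14.9 -12.9  -8.2  12.9  14.9] [-10.7  11.   12.2]
w3 -70 361 [-21.9 -18.8   8.3  19.   22.1] [-11.3   7.6  12. ]
w3 -65 321 [-21.9 -18.6   8.4  19.   22.1] [-10.8   7.6  12. ]
w3 -60 311 [-21.8 -18.8   8.4  18.9  21.9] [-4.4  7.6 11.8]
w3 -55 267 [-21.8 -18.7   8.3  19.2  22. ] [-10.6   7.6  11.9]
w3 -50 230 [-21.4 -18.4  -8.7  18.2  21.6] [-1.3  8.3 11.9]
w3 -45 88 [-15.3 -12.6   8.3  12.2  14.9] [-10.7  11.   11.8]
w3 -40 19 [-8.9 -8.8  8.3  8.4  8.4] [-0.5  3.1  5.7]
start: lowest finger z [0.24452103 0.24804286 0.25203053]
[0.24200786 0.24295688 0.24650021]
```

Request:
{"api": "arm_command", "payload": {
  "commands": [
    {"slide": [0,0,0],"delta_rot": [0,0,0],"fingers": 0.75},
    {"slide": [0,0,0],"delta_rot": [0,0,0],"fingers": 0.75},
    {"slide": [0,0,0],"delta_rot": [0,0,0],"fingers": 0.75},
    {"slide": [0,0,0],"delta_rot": [0,0,0],"fingers": 0.75},
    {"slide": [0,0.4,0],"delta_rot": [0,0,0],"fingers": 0.75},
    {"slide": [0,0.8,0],"delta_rot": [0,0,0],"fingers": 0.75},
    {"slide": [0,1.2,0],"delta_rot": [0,0,0],"fingers": 0.75},
    {"slide": [0,1.4,0],"delta_rot": [0,0,0],"fingers": 0.75},
    {"slide": [0,1.4,0],"delta_rot": [0,0,0],"fingers": 0.75}
  ]
}}

```text
time: 3.85
eef_pos: [0.5068, -0.2417, -0.0022]
ee_rot: [-1.088, 1.385, -1.379]
wrist_force: [-0.0, 0.4, 1.0]
width: 0.0643
```

Run:
```python
from st import *
show()
im,d,X=shot('wrist','w4')
cv2.imwrite('pics/w4b.png',cv2.convertScaleAbs(im[:,:,::-1],alpha=1.8))
o,e,R=pose(); T=(X-e)@R*1000
m=(abs(T[...,0])<60)&(abs(T[...,2])<16)&(T[...,1]<-36)&(T[...,1]>-90)
for lo in range(-80,-35,5):
    q=m&(T[...,1]>=lo)&(T[...,1]<lo+5)
    if q.sum(): print(lo,q.sum(),np.percentile(T[q][:,0],[0,10,50,90,100]).round(1))
```

```text
t 3.85 p [ 0.5068 -0.2417 -0.0022] yaw -103.6 ydir [-0.0025  0.0019 -1.    ] w 0.0643 F [-0.05  0.38  0.98]
-80 2195 [-45.5 -32.1   0.3  31.7  44. ]
-75 2445 [-46.  -32.1   0.3  31.8  46. ]
-70 1047 [-46.  -35.3 -11.6  35.   45.7]
-65 583 [-45.9 -37.9  15.3  37.6  45.8]
-60 431 [-46.  -41.6  31.5  41.4  45.4]
-55 373 [-45.6 -37.9 -31.7  37.8  45.3]
-50 218 [-41.4 -32.7  31.4  32.3  43.2]
-45 33 [-32.3 -32.2 -31.9  31.8  32. ]
```

View pics/w4b.png

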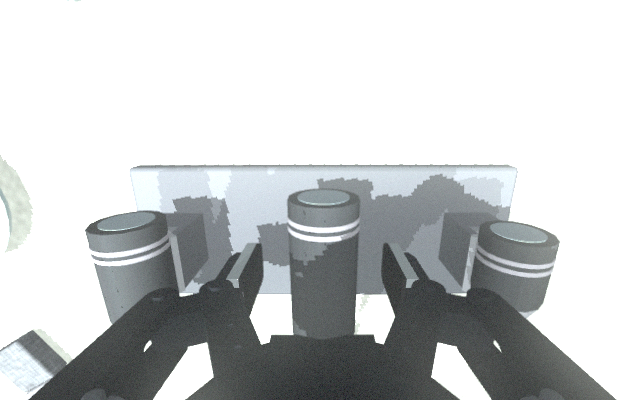

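Request:
{"api": "arm_command", "payload": {
  "commands": [
    {"slide": [0,0,0],"delta_rot": [0,0,0],"fingers": 0.5},
    {"slide": [0,0,0],"delta_rot": [0,0,0],"fingers": 0.2},
    {"slide": [0,0,0],"delta_rot": [0,0,0],"fingers": 0.2},
    {"slide": [0,0,0],"delta_rot": [0,0,0],"fingers": 0.2},
    {"slide": [0,0,0],"delta_rot": [0,0,0],"fingers": 0.2}
  ],
  "grip_force": 45
}}

```text
time: 4.4
eef_pos: [0.5083, -0.2427, 0.0002]
ee_rot: [-1.087, 1.381, -1.383]
wrist_force: [-0.7, -0.3, 4.5]
width: 0.0306
```

Run:
```python
from st import *
show()
```

```text
t 4.4 p [ 5.083e-01 -2.427e-01  2.000e-04] yaw -103.6 ydir [ 1.e-03 -8.e-04 -1.e+00] w 0.0306 F [-0.69 -0.26  4.48]
```

Request:
{"api": "arm_command", "payload": {
  "commands": [
    {"slide": [0,-0.3,0],"delta_rot": [0,0,0],"fingers": 0.2},
    {"slide": [0,-0.8,0],"delta_rot": [0,0,0],"fingers": 0.2},
    {"slide": [0,-1.6,0],"delta_rot": [0,0,0],"fingers": 0.2},
    {"slide": [0,-2.6,0],"delta_rot": [0,0,0],"fingers": 0.2},
    {"slide": [0,-3.6,0],"delta_rot": [0,0,0],"fingers": 0.2},
    {"slide": [0,-4.4,0],"delta_rot": [0,0,0],"fingers": 0.2},
    {"slide": [0,-4.7,0],"delta_rot": [0,0,0],"fingers": 0.2},
    {"slide": [0,-4.7,0],"delta_rot": [0,0,0],"fingers": 0.2}
  ]
}}

```text
time: 5.2
eef_pos: [0.5084, -0.2428, 0.1418]
ee_rot: [-1.087, 1.38, -1.384]
wrist_force: [0.3, 0.6, -2.4]
width: 0.0308
```

Run:
```python
from st import *
show()
im,d,X=shot('wrist','w5')
cv2.imwrite('pics/w5b.png',cv2.convertScaleAbs(im[:,:,::-1],alpha=1.8))
```

```text
t 5.2 p [ 0.5084 -0.2428  0.1418] yaw -103.6 ydir [ 0.0021 -0.0015 -1.    ] w 0.0308 F [ 0.27  0.56 -2.39]
```

View pics/w5b.png

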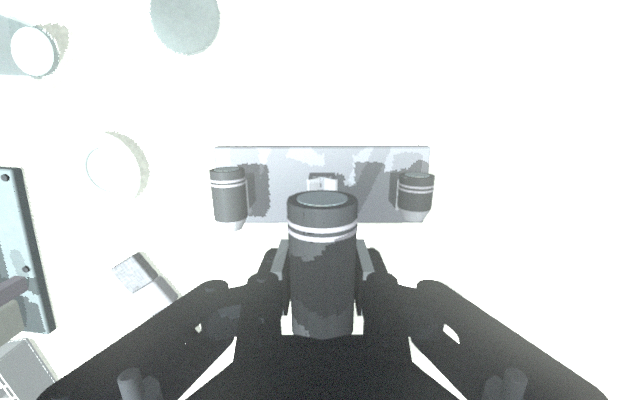

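Run:
```python
from st import *
from scipy.optimize import least_squares
o,e,R=pose()
X=np.load('w5.npz')['X'];im=np.load('w5.npz')['im']
T=(X-e)@R
# region of the barrel in the picture
m=np.zeros(T.shape[:2],bool); m[188:325,292:352]=True
m&=np.isfinite(T[...,0])&(T[...,1]>-.1)&(T[...,1]<-.03)&(abs(T[...,0])<.02)
P=T[m]
print(len(P),P.min(0),P.max(0))
# flat face: points at max z
def res(p): # cx,cy,tx,ty ; flat z
    s=P[:,2]; x=P[:,0]-p[0]-p[2]*s; y=P[:,1]-p[1]-p[3]*s
    dr=np.hypot(x,y)-.016; ds=s-p[4]
    return np.where(abs(dr)<abs(ds),dr,ds)
s=least_squares(res,[0,-.06,0,0,.04],loss='soft_l1',f_scale=.0005)
print(s.x.round(4),np.sqrt(np.mean(s.fun**2)))
```

```text
8001 [-0.01486516 -0.07831096 -0.02607705] [ 0.01476852 -0.04557438  0.03962056]
[ 0.0003 -0.0599 -0.0066 -0.0056  0.0388] 0.0004719896193312601
```

Request:
{"api": "arm_command", "payload": {
  "commands": [
    {"slide": [-1.0,0,-0.1],"delta_rot": [0,-8.5,0],"fingers": 0.2},
    {"slide": [-2.4,0,-0.2],"delta_rot": [0,-17,0],"fingers": 0.2},
    {"slide": [-3.9,0,-0.3],"delta_rot": [0,-25.5,0],"fingers": 0.2},
    {"slide": [-5.4,0,-0.4],"delta_rot": [0,-34,0],"fingers": 0.2},
    {"slide": [-6.9,0,-0.5],"delta_rot": [0,-42.5,0],"fingers": 0.2},
    {"slide": [-8.4,0,-0.6],"delta_rot": [0,-51,0],"fingers": 0.2},
    {"slide": [-9.9,0,-0.7],"delta_rot": [0,-59.5,0],"fingers": 0.2},
    {"slide": [-11.4,0,-0.8],"delta_rot": [0,-68,0],"fingers": 0.2},
    {"slide": [-12.9,0,-0.9],"delta_rot": [0,-76.5,0],"fingers": 0.2},
    {"slide": [-14.3,0,-1.03],"delta_rot": [0,-85,0],"fingers": 0.2}
  ]
}}

```text
time: 6.25
eef_pos: [0.5775, 0.1838, 0.1381]
ee_rot: [-1.557, 0.253, -0.247]
wrist_force: [-0.4, -0.6, -2.0]
width: 0.0305
```

Request:
{"api": "arm_command", "payload": {
  "commands": [
    {"slide": [0,0,0],"delta_rot": [0,-8.5,0],"fingers": 0.2},
    {"slide": [0,0,0],"delta_rot": [0,-17,0],"fingers": 0.2},
    {"slide": [0,0,0],"delta_rot": [0,-25.5,0],"fingers": 0.2},
    {"slide": [0,0,0],"delta_rot": [0,-34,0],"fingers": 0.2},
    {"slide": [0,0,0],"delta_rot": [0,-42.5,0],"fingers": 0.2},
    {"slide": [0,0,0],"delta_rot": [0,-51,0],"fingers": 0.2},
    {"slide": [0,0,0],"delta_rot": [0,-59.5,0],"fingers": 0.2},
    {"slide": [0,0,0],"delta_rot": [0,-68,0],"fingers": 0.2},
    {"slide": [0,0,0],"delta_rot": [0,-76.5,0],"fingers": 0.2},
    {"slide": [0,0,0],"delta_rot": [0,-85,0],"fingers": 0.2}
  ]
}}

```text
time: 7.25
eef_pos: [0.5773, 0.1816, 0.1379]
ee_rot: [-1.372, -0.902, 0.908]
wrist_force: [0.2, -0.0, -1.5]
width: 0.0306
```

Request:
{"api": "arm_command", "payload": {
  "commands": [
    {"slide": [0,0,0],"delta_rot": [0,-4.9,0],"fingers": 0.2},
    {"slide": [0,0,0],"delta_rot": [0,-4.9,0],"fingers": 0.2},
    {"slide": [0,0,0],"delta_rot": [0,-4.9,0],"fingers": 0.2}
  ]
}}

```text
time: 7.55
eef_pos: [0.5778, 0.1817, 0.1389]
ee_rot: [-1.346, -0.961, 0.965]
wrist_force: [0.3, 0.1, -2.0]
width: 0.0305
```

Run:
```python
from st import *
show()
im,d,X=shot('wrist','w6')
cv2.imwrite('pics/w6b.png',cv2.convertScaleAbs(im[:,:,::-1],alpha=1.6))
shot('side','s6');shot('scene','c6')
show()
```

```text
t 7.55 p [0.5778 0.1817 0.1389] yaw 71.16 ydir [-2.8e-03 -3.0e-04 -1.0e+00] w 0.0305 F [ 0.35  0.13 -2.01]
t 7.7 p [0.5784 0.1818 0.1399] yaw 71.22 ydir [-1.1e-03 -1.0e-04 -1.0e+00] w 0.031 F [-0.11 -0.26 -1.4 ]
```

View pics/w6b.png

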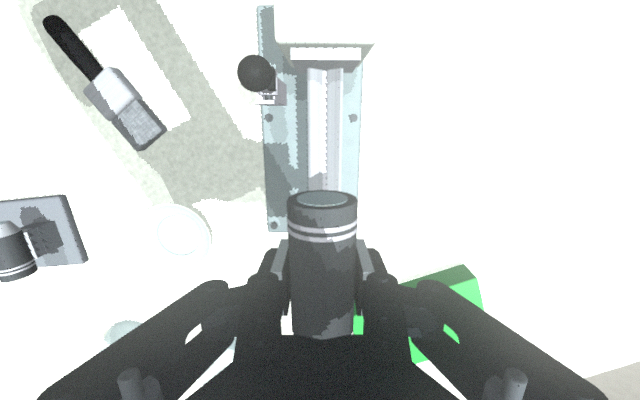

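View pics/c6.png

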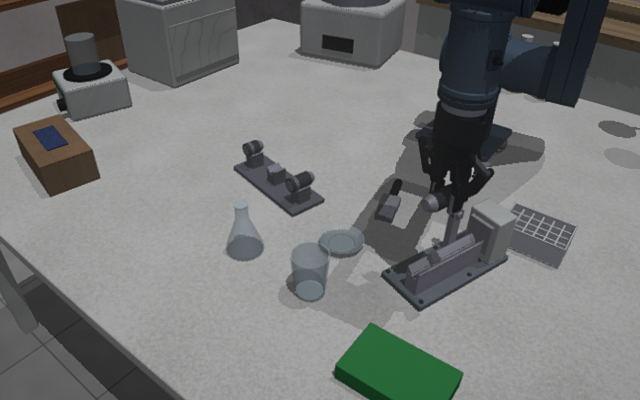

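```bash
cat > vfit.py <<'E'
from st import *
from scipy.optimize import least_squares
def model(P,p):
    a=p[2]; x=np.array([np.cos(a),np.sin(a)]); y=np.array([-x[1],x[0]])
    d=P[:,:2]-p[:2]; return d@x,d@y
def vfit(X,p0,seg=None):
    P=X.reshape(-1,3); P=P[np.isfinite(P[:,0])]
    x,y=model(P,p0)
    zc=P[:,2]
    # V flanks: apex height: axis 75, r 16 -> apex z = .075-.016*sqrt2
    za=.075-.016*np.sqrt(2)
    m=(x>-.085)&(x<.064)&(abs(y)<.012)&(zc>.05)&(zc<.068)
    V=P[m]
    b=(x>-.085)&(x<.03)&(zc>.009)&(zc<.018)&(abs(y-.014)<.07); B=P[b]
    def res(q):
        xx,yy=model(V,[q[0],q[1],q[2]])
        return (abs(yy)+za-(V[:,2]-q[3]))/np.sqrt(2)
    # solve with offset across only: parametrise by shift along y of p0 frame
    x0=np.array([np.cos(p0[2]),np.sin(p0[2])]);y0=np.array([-x0[1],x0[0]])
    f=lambda r: res([p0[0]+r[0]*y0[0],p0[1]+r[0]*y0[1],p0[2]+r[1],r[2]])
    s=least_squares(f,[0,0,0],loss='soft_l1',f_scale=.0005)
    r=s.x; q=[p0[0]+r[0]*y0[0],p0[1]+r[0]*y0[1],p0[2]+r[1]]
    print('V n',len(V),'shift',r.round(4),'rms',np.sqrt(np.mean(s.fun**2)).round(5))
    x,y=model(P,q)
    S=(abs(y)<.024)&(zc>.07)&(zc<.098)&(x>.04)&(x<.09)
    if S.sum(): print('stop face x pct',np.percentile(x[S],[5,25,50,75]).round(4),S.sum())
    S=(abs(y)<.022)&(zc>.094)&(zc<.106)&(x>.05)&(x<.09)
    if S.sum(): print('stop top x,z pct',np.percentile(x[S],[1,5,50]).round(4),np.percentile(zc[S],[5,50,95]).round(4),S.sum())
    S=(abs(y)<.013)&(zc>.05)&(zc<.07)&(x<-.06)&(x>-.13)
    if S.sum(): print('open end min x',np.percentile(x[S],[1,3,10]).round(4))
    S=(x>.03)&(x<.07)&(y>.02)&(y<.07)&(zc>.13)&(zc<.18)
    if S.sum(): print('knob/arm',np.median(x[S]),np.median(y[S]),zc[S].max()); 
    for h in (.14,.15,.16,.17):
        k=S&(abs(zc-h)<.006)
        if k.sum(): print(h,k.sum(),x[k].mean().round(4),y[k].mean().round(4),y[k].min().round(4),y[k].max().round(4))
    S=(zc>.009)&(zc<.018)&(abs(x)<.04)&(abs(y-.014)<.08)
    print('base y range',np.percentile(y[S],[.5,1,99,99.5]).round(4))
    return q
if __name__=='__main__':
    for n in ['w6','wrist0','side0','scene0','s6','c6']:
        print(n); q=vfit(np.load(n+'.npz')['X'],[.543,.194,np.radians(161.2)])
        print(np.round(q,4),np.degrees(q[2]).round(2))
E
python3 vfit.py
```

```text
w6
V n 2504 shift [-0.0013 -0.0058 -0.001 ] rms 0.00064
stop face x pct [0.0751 0.0753 0.0754 0.0755] 484
stop top x,z pct [0.0752 0.0754 0.0799] [0.0973 0.0991 0.1042] 1026
knob/arm 0.05646623612779386 0.034727683619761446 0.17349036209416777
0.14 51 0.0555 0.0311 0.03 0.036
0.15 59 0.0553 0.0308 0.0297 0.0332
0.16 142 0.0552 0.0325 0.0277 0.0455
0.17 1021 0.057 0.0357 0.0277 0.0455
base y range [-0.038  -0.0375  0.0645  0.065 ]
[0.5434 0.1952 2.8077] 160.87
wrist0
V n 1089 shift [-0.0017 -0.0024 -0.0013] rms 0.00148
open end min x [-0.0841 -0.0837 -0.0821]
base y range [0.0136 0.0138 0.0662 0.0665]
[0.5435 0.1956 2.8111] 161.06
side0
V n 349 shift [ 0.0028  0.0004 -0.0023] rms 0.00281
stop face x pct [0.0763 0.0766 0.0779 0.0819] 47
stop top x,z pct [0.0763 0.0764 0.0805] [0.0965 0.1014 0.1049] 45
open end min x [-0.0833 -0.0833 -0.0807]
knob/arm 0.05784749616105863 0.037639659528614526 0.17418152150374094
0.14 18 0.0568 0.0368 0.0268 0.041
0.15 23 0.0581 0.037 0.0283 0.0412
0.16 16 0.0571 0.0378 0.0305 0.043
0.17 39 0.0584 0.0363 0.0259 0.043
base y range [0.0061 0.0071 0.0644 0.0
[... 759 characters left out ...]
5785530631335082 0.03743889235952077 0.17515848833653855
0.14 19 0.0573 0.0373 0.0253 0.0445
0.15 21 0.0579 0.0365 0.0282 0.042
0.16 16 0.0583 0.0382 0.0311 0.0434
0.17 39 0.0581 0.0371 0.0273 0.0463
base y range [0.0046 0.0052 0.0648 0.0655]
[0.5421 0.1913 2.8123] 161.14
c6
V n 743 shift [-0.0003  0.0031 -0.0006] rms 0.00157
stop face x pct [0.0746 0.0756 0.0764 0.0772] 291
stop top x,z pct [0.0736 0.0748 0.0811] [0.0954 0.0992 0.1047] 173
open end min x [-0.0851 -0.0843 -0.0836]
knob/arm 0.05772396272616058 0.030705464986357275 0.16901322402379132
0.14 7 0.0555 0.03 0.0292 0.0312
0.17 1 0.0639 0.0356 0.0356 0.0356
base y range [-0.0396 -0.0394  0.0648  0.0653]
[0.5431 0.1943 2.8166] 161.38
```

Run:
```python
from st import *
print(to([.5741,.1846,.030],70.8)); show()
```

```text
(array([0.043, 3.663, 0.161]), array([-0.06,  0.42, -0.02]))
t 7.7 p [0.5784 0.1818 0.1399] yaw 71.22 ydir [-1.1e-03 -1.0e-04 -1.0e+00] w 0.031 F [-0.11 -0.26 -1.4 ]
```

Request:
{"api": "arm_command", "payload": {
  "commands": [
    {"slide": [0.04,0.5,0.16],"delta_rot": [0,0.4,0],"fingers": 0.2},
    {"slide": [0.04,1.3,0.16],"delta_rot": [0,0.4,0],"fingers": 0.2},
    {"slide": [0.04,2.1,0.16],"delta_rot": [0,0.4,0],"fingers": 0.2},
    {"slide": [0.04,2.9,0.16],"delta_rot": [0,0.4,0],"fingers": 0.2},
    {"slide": [0.04,3.4,0.16],"delta_rot": [0,0.4,0],"fingers": 0.2},
    {"slide": [0.04,3.66,0.16],"delta_rot": [0,0.4,0],"fingers": 0.2},
    {"slide": [0.04,3.66,0.16],"delta_rot": [0,0.4,0],"fingers": 0.2},
    {"slide": [0.04,3.66,0.16],"delta_rot": [0,0.4,0],"fingers": 0.2}
  ]
}}

```text
time: 8.5
eef_pos: [0.5751, 0.1846, 0.0314]
ee_rot: [-1.349, -0.961, 0.959]
wrist_force: [0.1, 0.2, -1.3]
width: 0.0304
```

Run:
```python
from vfit import *
show()
im,d,X=shot('wrist','w7')
cv2.imwrite('pics/w7b.png',cv2.convertScaleAbs(im[:,:,::-1],alpha=1.6))
q=vfit(X,[.5382,.1970,np.radians(161)]); print(q)
# barrel in this cloud
o,e,R=pose(); T=(X-e)@R
m=np.zeros(T.shape[:2],bool); m[188:325,292:352]=True
m&=np.isfinite(T[...,0])&(T[...,1]>-.1)&(T[...,1]<-.03)&(abs(T[...,0])<.02)&(T[...,2]<.041)
P=X[m]; x,y=model(P,q)
def res(p):
    yy=y-p[0]-p[2]*x; zz=P[:,2]-p[1]-p[3]*x; dr=np.hypot(yy,zz)-.016; ds=x-p[4]
    return np.where(abs(dr)<abs(ds),dr,ds)
s=least_squares(res,[0,.09,0,0,0],loss='soft_l1',f_scale=.0005); print('barrel in V: y,z,ty,tz,flat x',s.x.round(4),len(P))
```

```text
t 8.5 p [0.5751 0.1846 0.0314] yaw 70.88 ydir [ 1.1e-03  1.0e-04 -1.0e+00] w 0.0304 F [ 0.13  0.17 -1.31]
V n 5587 shift [-0.0002 -0.0046 -0.0009] rms 0.00058
stop face x pct [0.0697 0.0699 0.07   0.0702] 2705
stop top x,z pct [0.0695 0.0697 0.0712] [0.0951 0.0988 0.1001] 2024
knob/arm 0.050304211476622215 0.031547992219735844 0.1546708426573568
0.14 1408 0.0506 0.0321 0.0296 0.0423
0.15 2215 0.0508 0.0327 0.0291 0.0416
0.16 10 0.0472 0.0336 0.0331 0.0342
base y range [-0.038  -0.0375  0.0648  0.0653]
[np.float64(0.5382636976811914), np.float64(0.19718499149859878), np.float64(2.8053395507472545)]
barrel in V: y,z,ty,tz,flat x [ 0.0001  0.0898  0.0107  0.0022 -0.0007] 8084
```

View pics/w7b.png

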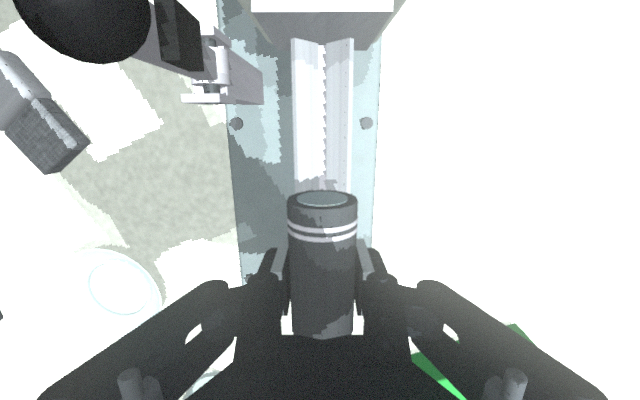

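Request:
{"api": "arm_command", "payload": {
  "commands": [
    {"slide": [0,0.2,0],"delta_rot": [0,0.5,0],"fingers": 0.2},
    {"slide": [0,0.4,0],"delta_rot": [0,0.5,0],"fingers": 0.2},
    {"slide": [0,0.5,0],"delta_rot": [0,0.5,0],"fingers": 0.2},
    {"slide": [0,0.5,0],"delta_rot": [0,0.5,0],"fingers": 0.2},
    {"slide": [0,0.5,0],"delta_rot": [0,0.5,0],"fingers": 0.2}
  ]
}}

```text
time: 9.05
eef_pos: [0.5746, 0.1848, 0.0157]
ee_rot: [-1.352, -0.954, 0.953]
wrist_force: [0.5, 0.8, -1.0]
width: 0.0308
```

Run:
```python
from st import *
show()
im,d,X=shot('side','s8')
cv2.imwrite('pics/s8.png',cv2.convertScaleAbs(cv2.resize(im[60:200,200:360,::-1],(640,560),interpolation=cv2.INTER_CUBIC),alpha=1.6))
show()
```

```text
t 9.05 p [0.5746 0.1848 0.0157] yaw 70.41 ydir [ 1.e-04  3.e-04 -1.e+00] w 0.0308 F [ 0.54  0.81 -0.99]
t 9.1 p [0.5745 0.1848 0.0157] yaw 70.4 ydir [ 1.e-04  3.e-04 -1.e+00] w 0.0309 F [-1.24  1.31 -0.33]
```

View pics/s8.png

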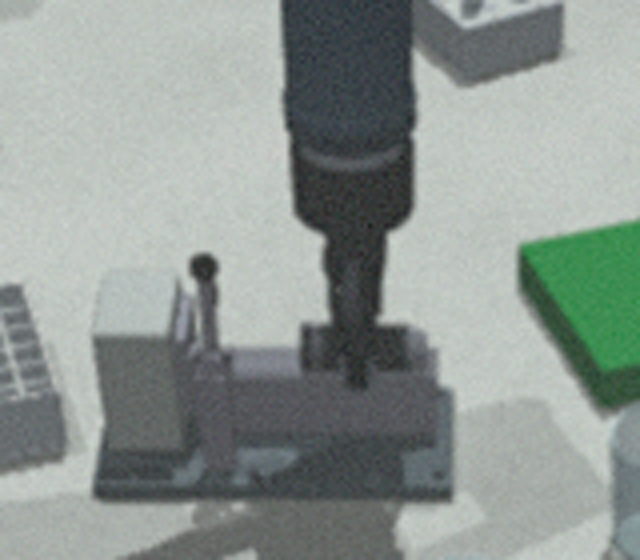

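Request:
{"api": "arm_command", "payload": {
  "commands": [
    {"slide": [0,0,0],"delta_rot": [0,0,0],"fingers": 0.45},
    {"slide": [0,0,0],"delta_rot": [0,0,0],"fingers": 0.6},
    {"slide": [0,0,0],"delta_rot": [0,0,0],"fingers": 0.65},
    {"slide": [0,0,0],"delta_rot": [0,0,0],"fingers": 0.65},
    {"slide": [0,-0.8,0],"delta_rot": [0,0,0],"fingers": 0.65},
    {"slide": [0,-1.8,0],"delta_rot": [0,0,0],"fingers": 0.65},
    {"slide": [0,-2.8,0],"delta_rot": [0,0,0],"fingers": 0.65},
    {"slide": [0,-3.5,0],"delta_rot": [0,0,0],"fingers": 0.65},
    {"slide": [0,-3.5,0],"delta_rot": [0,0,0],"fingers": 0.65}
  ]
}}

```text
time: 10.0
eef_pos: [0.577, 0.1848, 0.1245]
ee_rot: [-1.355, -0.959, 0.949]
wrist_force: [0.6, 0.2, -0.2]
width: 0.0556
```

```bash
cat > bfit.py <<'E'
from vfit import *
V0=[.53825,.19715,np.radians(160.85)]
def bfit(X,flat_guess=0.0,P0=V0):
    x,y=model(X.reshape(-1,3),P0); z=X.reshape(-1,3)[:,2]
    m=(x>flat_guess-.09)&(x<flat_guess+.008)&(abs(y)<.019)&(z>.070)&(z<.097)
    x,y,z=x[m],y[m],z[m]
    def res(p):
        s=x-p[4]; yy=y-p[0]-p[2]*s; zz=z-p[1]-p[3]*s; r=np.where(s<-.07,.016-(-.07-s)*.5,.016)
        dr=np.hypot(yy,zz)-r; 
        return np.where((abs(dr)<abs(s))&(abs(dr)<abs(s+.082)),dr,np.where(abs(s)<abs(s+.082),s,s+.082))
    s=least_squares(res,[0,.075,0,0,flat_guess],loss='soft_l1',f_scale=.0005)
    print('barrel at flat: y,z,ty,tz,flatx',s.x.round(4),'n',m.sum(),'rms',np.sqrt(np.mean(s.fun**2)).round(5)); return s.x
E
python3 - <<'E'
from bfit import *
show()
im,d,X=shot('wrist','w9')
cv2.imwrite('pics/w9b.png',cv2.convertScaleAbs(im[:,:,::-1],alpha=1.6))
bfit(X)
for n in ['side','scene']:
    im,d,X=shot(n,n+'9'); bfit(X)
E
```

```text
t 10.0 p [0.577  0.1848 0.1245] yaw 70.4 ydir [ 7.1e-03  8.0e-04 -1.0e+00] w 0.0556 F [ 0.6   0.15 -0.2 ]
barrel at flat: y,z,ty,tz,flatx [0.0001 0.0737 0.0033 0.0024 0.0001] n 3434 rms 0.00052
barrel at flat: y,z,ty,tz,flatx [-0.0006  0.0769  0.0068  0.0027 -0.0012] n 345 rms 0.00202
barrel at flat: y,z,ty,tz,flatx [0.0014 0.0746 0.0101 0.0046 0.0001] n 777 rms 0.00109
```

View pics/w9b.png

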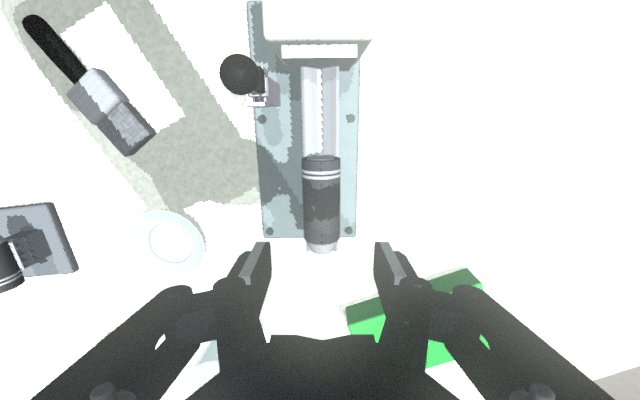

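Request:
{"api": "arm_command", "payload": {
  "commands": [
    {"slide": [0,0,-0.5],"delta_rot": [0,8.5,0],"fingers": 0.65},
    {"slide": [0,0,-1],"delta_rot": [0,17,0],"fingers": 0.65},
    {"slide": [0,0,-1.5],"delta_rot": [0,25.5,0],"fingers": 0.4},
    {"slide": [0,0,-2],"delta_rot": [0,34,0],"fingers": 0},
    {"slide": [0,0,-2.28],"delta_rot": [0,42.5,0],"fingers": 0},
    {"slide": [0,0,-2.28],"delta_rot": [0,51,0],"fingers": 0},
    {"slide": [0,0,-2.28],"delta_rot": [0,59.5,0],"fingers": 0},
    {"slide": [0,0,-2.28],"delta_rot": [0,68,0],"fingers": 0},
    {"slide": [0,0,-2.28],"delta_rot": [0,76.5,0],"fingers": 0},
    {"slide": [0,0,-2.28],"delta_rot": [0,85,0],"fingers": 0}
  ]
}}

```text
time: 11.15
eef_pos: [0.6377, 0.1614, 0.1183]
ee_rot: [-1.562, 0.208, -0.202]
wrist_force: [0.5, 0.7, 0.9]
width: -0.0
```

Request:
{"api": "arm_command", "payload": {
  "commands": [
    {"slide": [0,0,0],"delta_rot": [0,8.5,0],"fingers": 0},
    {"slide": [0,0,0],"delta_rot": [0,17,0],"fingers": 0},
    {"slide": [0,0,0],"delta_rot": [0,25.5,0],"fingers": 0},
    {"slide": [0,0,0],"delta_rot": [0,34,0],"fingers": 0},
    {"slide": [0,0,0],"delta_rot": [0,42.5,0],"fingers": 0},
    {"slide": [0,0,0],"delta_rot": [0,51,0],"fingers": 0},
    {"slide": [0,0,0],"delta_rot": [0,59.5,0],"fingers": 0},
    {"slide": [0,0,0],"delta_rot": [0,68,0],"fingers": 0},
    {"slide": [0,0,0],"delta_rot": [0,76.5,0],"fingers": 0},
    {"slide": [0,0,0],"delta_rot": [0,85,0],"fingers": 0}
  ]
}}

```text
time: 12.15
eef_pos: [0.6377, 0.1614, 0.1183]
ee_rot: [-1.125, 1.339, -1.335]
wrist_force: [0.1, -0.3, -0.4]
width: -0.0002
```

Request:
{"api": "arm_command", "payload": {
  "commands": [
    {"slide": [0,0,0],"delta_rot": [0,8.5,0],"fingers": 0},
    {"slide": [0,0,0],"delta_rot": [0,9.6,0],"fingers": 0},
    {"slide": [0,0,0],"delta_rot": [0,9.6,0],"fingers": 0},
    {"slide": [0,0,0],"delta_rot": [0,9.6,0],"fingers": 0}
  ]
}}

```text
time: 12.55
eef_pos: [0.6386, 0.1615, 0.1198]
ee_rot: [-1.034, 1.451, -1.449]
wrist_force: [0.4, 0.5, 0.6]
width: -0.0005
```

Run:
```python
from bfit import *
show()
im,d,X=shot('wrist','w10')
cv2.imwrite('pics/w10b.png',cv2.convertScaleAbs(im[:,:,::-1],alpha=1.6))
o,e,R=pose(); T=(X-e)@R*1000
m=(abs(T[...,0])<40)&(abs(T[...,2])<25)&(T[...,1]<-25)&(T[...,1]>-90)
for lo in range(-75,-25,5):
    q=m&(T[...,1]>=lo)&(T[...,1]<lo+5)
    if q.sum(): print(lo,q.sum(),T[q][:,0].min().round(1),T[q][:,0].max().round(1),T[q][:,2].min().round(1),T[q][:,2].max().round(1),T[q][:,1].max().round(1))
x,y=model(e[None],V0); print('TCP in V',x,y)
for X0 in (-.109,-.030):
    a=V0[2];p=[V0[0]+X0*np.cos(a),V0[1]+X0*np.sin(a),.030]; print(p,to(p,160.85+90))
```

```text
t 12.55 p [0.6386 0.1615 0.1198] yaw -109.04 ydir [-1.4e-03 -1.0e-04 -1.0e+00] w -0.0005 F [0.37 0.53 0.65]
-75 209 -12.7 13.2 -10.3 12.2 -70.0
-70 300 -13.3 13.4 6.1 11.6 -65.0
-65 289 -13.1 13.4 6.2 12.1 -60.0
-60 257 -13.3 13.3 6.2 11.9 -55.0
-55 235 -13.2 13.5 6.3 11.7 -50.0
-50 207 -12.8 12.9 6.4 11.7 -45.0
-45 64 -9.9 11.7 6.4 11.4 -41.7
TCP in V [-0.10658591] [0.00069407]
[np.float64(0.6412182670979355), np.float64(0.16139337864327472), 0.03] (array([-0.024,  3.005,  0.083]), array([0.05, 0.08, 0.02]))
[np.float64(0.5665898900269547), np.float64(0.18730872806695634), 0.03] (array([-0.028,  3.007, -2.55 ]), array([0.05, 0.08, 0.02]))
```

View pics/w10b.png

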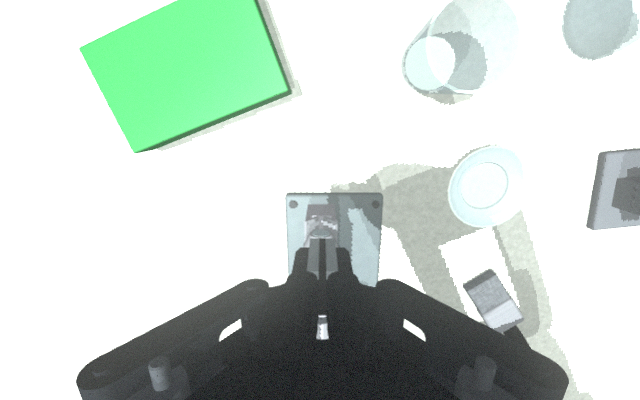

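Request:
{"api": "arm_command", "payload": {
  "commands": [
    {"slide": [-0.02,0.8,0.08],"delta_rot": [0,0,0],"fingers": 0},
    {"slide": [-0.02,1.8,0.08],"delta_rot": [0,0,0],"fingers": 0},
    {"slide": [-0.02,2.7,0.08],"delta_rot": [0,0,0],"fingers": 0},
    {"slide": [-0.02,3.05,0.08],"delta_rot": [0,0,0],"fingers": 0},
    {"slide": [-0.02,3.05,0.08],"delta_rot": [0,0,0],"fingers": 0}
  ]
}}

```text
time: 13.1
eef_pos: [0.64, 0.1612, 0.0274]
ee_rot: [-1.036, 1.454, -1.45]
wrist_force: [-0.7, 0.1, 0.6]
width: 0.0
```

Request:
{"api": "arm_command", "payload": {
  "commands": [
    {"slide": [0,0,-0.25],"delta_rot": [0,0,0],"fingers": 0},
    {"slide": [0,0,-0.4],"delta_rot": [0,0,0],"fingers": 0},
    {"slide": [0,0,-0.55],"delta_rot": [0,0,0],"fingers": 0},
    {"slide": [0,0,-0.75],"delta_rot": [0,0,0],"fingers": 0},
    {"slide": [0,0,-1.0],"delta_rot": [0,0,0],"fingers": 0},
    {"slide": [0,0,-1.25],"delta_rot": [0,0,0],"fingers": 0},
    {"slide": [0,0,-1.5],"delta_rot": [0,0,0],"fingers": 0},
    {"slide": [0,0,-1.75],"delta_rot": [0,0,0],"fingers": 0},
    {"slide": [0,0,-1.95],"delta_rot": [0,0,0],"fingers": 0},
    {"slide": [0,0,-2.1],"delta_rot": [0,0,0],"fingers": 0}
  ]
}}

```text
time: 14.1
eef_pos: [0.5835, 0.1819, 0.0307]
ee_rot: [-1.028, 1.448, -1.453]
wrist_force: [5.3, -2.4, 4.3]
width: 0.0004
```

Run:
```python
from bfit import *
show()
o,e,R=pose(); x,y=model(e[None],V0); print('TCP in V',x,y)
for n in ['side','scene']:
    im,d,X=shot(n,n+'11'); bfit(X,.045)
    if n=='side': cv2.imwrite('pics/s11.png',cv2.convertScaleAbs(cv2.resize(im[60:200,200:360,::-1],(640,560),interpolation=cv2.INTER_CUBIC),alpha=1.6))
```

```text
t 14.1 p [0.5835 0.1819 0.0307] yaw -109.19 ydir [ 4.7e-03 -3.0e-04 -1.0e+00] w 0.0004 F [ 5.27 -2.39  4.35]
TCP in V [-0.04772116] [-0.00046465]
barrel at flat: y,z,ty,tz,flatx [0.0009 0.0772 0.036  0.0187 0.0423] n 363 rms 0.00223
barrel at flat: y,z,ty,tz,flatx [ 0.0011  0.0746 -0.0191  0.0016  0.0415] n 308 rms 0.00126
```

View pics/s11.png

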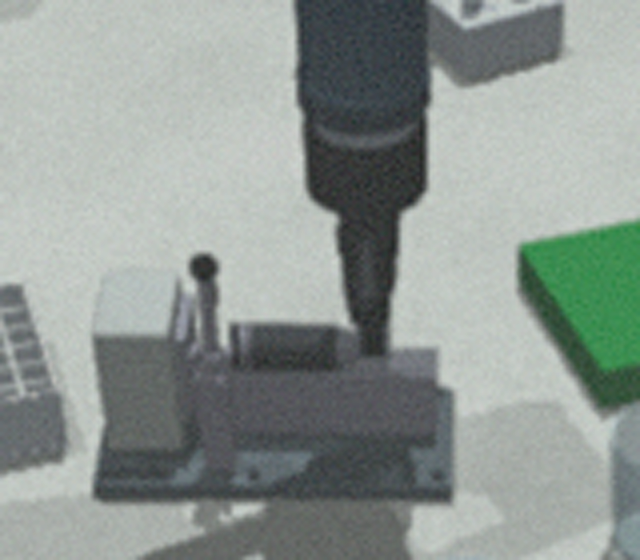

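Request:
{"api": "arm_command", "payload": {
  "commands": [
    {"slide": [0,0,-0.15],"delta_rot": [0,0,0],"fingers": 0},
    {"slide": [0,0,-0.3],"delta_rot": [0,0,0],"fingers": 0},
    {"slide": [0,0,-0.45],"delta_rot": [0,0,0],"fingers": 0},
    {"slide": [0,0,-0.6],"delta_rot": [0,0,0],"fingers": 0},
    {"slide": [0,0,-0.7],"delta_rot": [0,0,0],"fingers": 0},
    {"slide": [0,0,-0.75],"delta_rot": [0,0,0],"fingers": 0},
    {"slide": [0,0,-0.75],"delta_rot": [0,0,0],"fingers": 0}
  ]
}}

```text
time: 14.9
eef_pos: [0.5622, 0.1893, 0.0303]
ee_rot: [-1.029, 1.449, -1.453]
wrist_force: [4.8, -1.6, 5.6]
width: -0.0001
```

Run:
```python
from bfit import *
show()
o,e,R=pose(); x,y=model(e[None],V0); print('TCP in V',x,y)
for n in ['side','scene']:
    im,d,X=shot(n,n+'12'); bfit(X,.066)
show()
```

```text
t 14.9 p [0.5622 0.1893 0.0303] yaw -109.2 ydir [ 3.6e-03 -2.0e-04 -1.0e+00] w -0.0001 F [ 4.81 -1.59  5.58]
TCP in V [-0.02522578] [-0.00040368]
barrel at flat: y,z,ty,tz,flatx [0.0005 0.0765 0.0251 0.0002 0.0656] n 307 rms 0.0023
barrel at flat: y,z,ty,tz,flatx [0.0019 0.075  0.0102 0.0032 0.0703] n 382 rms 0.00232
t 15.0 p [0.5622 0.1893 0.0302] yaw -109.2 ydir [ 3.4e-03 -1.0e-04 -1.0e+00] w -0.0002 F [ 4.75 -1.9   4.81]
```

Request:
{"api": "arm_command", "payload": {
  "commands": [
    {"slide": [0,0,-0.05],"delta_rot": [0,0,0],"fingers": 0},
    {"slide": [0,0,-0.1],"delta_rot": [0,0,0],"fingers": 0},
    {"slide": [0,0,-0.14],"delta_rot": [0,0,0],"fingers": 0},
    {"slide": [0,0,-0.14],"delta_rot": [0,0,0],"fingers": 0}
  ]
}}

```text
time: 15.4
eef_pos: [0.5604, 0.19, 0.0304]
ee_rot: [-1.026, 1.446, -1.455]
wrist_force: [10.2, -3.7, 2.1]
width: 0.0001
```

Request:
{"api": "arm_command", "payload": {
  "commands": [
    {"slide": [0,0,-0.03],"delta_rot": [0,0,0],"fingers": 0},
    {"slide": [0,0,-0.03],"delta_rot": [0,0,0],"fingers": 0}
  ]
}}

```text
time: 15.6
eef_pos: [0.5604, 0.19, 0.0305]
ee_rot: [-1.025, 1.445, -1.455]
wrist_force: [10.7, -4.5, 0.3]
width: -0.0002
```

Request:
{"api": "arm_command", "payload": {
  "commands": [
    {"slide": [0,0,-0.03],"delta_rot": [0,0,0],"fingers": 0},
    {"slide": [0,0,-0.03],"delta_rot": [0,0,0],"fingers": 0}
  ]
}}

```text
time: 15.8
eef_pos: [0.5605, 0.1901, 0.0307]
ee_rot: [-1.023, 1.444, -1.456]
wrist_force: [14.0, -6.8, -1.0]
width: 0.0
```

Request:
{"api": "arm_command", "payload": {
  "commands": [
    {"slide": [0,0,-0.03],"delta_rot": [0,0,0],"fingers": 0},
    {"slide": [0,0,-0.03],"delta_rot": [0,0,0],"fingers": 0}
  ]
}}

```text
time: 16.0
eef_pos: [0.5607, 0.1902, 0.031]
ee_rot: [-1.022, 1.442, -1.457]
wrist_force: [16.1, -7.0, -2.0]
width: 0.0001
```

Run:
```python
from bfit import *
show()
o,e,R=pose(); x,y=model(e[None],V0); print('TCP in V',x,y)
for n in ['side','scene']:
    im,d,X=shot(n,n+'13'); bfit(X,.068)
    if n=='side': a=cv2.resize(im[110:190,215:325,::-1],(550,400),interpolation=cv2.INTER_CUBIC)
    else: b=cv2.resize(im[170:310,370:530,::-1],(640,560),interpolation=cv2.INTER_CUBIC)
cv2.imwrite('pics/s13.png',cv2.convertScaleAbs(a,alpha=1.8));cv2.imwrite('pics/c13.png',cv2.convertScaleAbs(b,alpha=1.8))
```

```text
t 16.0 p [0.5607 0.1902 0.031 ] yaw -109.21 ydir [ 0.0123 -0.0013 -0.9999] w 0.0001 F [16.13 -6.99 -1.96]
TCP in V [-0.02343541] [-0.0008059]
barrel at flat: y,z,ty,tz,flatx [ 0.0017  0.076   0.0542 -0.02    0.068 ] n 319 rms 0.0025
barrel at flat: y,z,ty,tz,flatx [ 0.0014  0.075  -0.0029  0.0032  0.0708] n 362 rms 0.00211
```

View pics/s13.png

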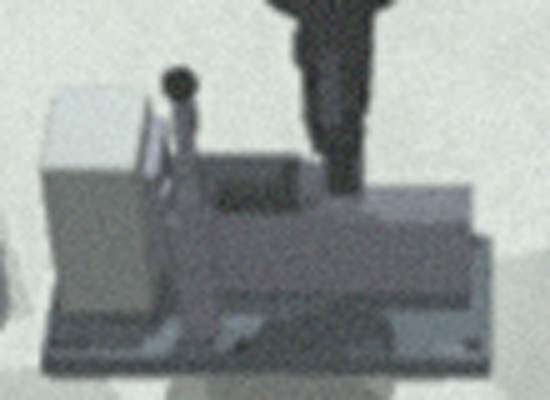

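View pics/c13.png

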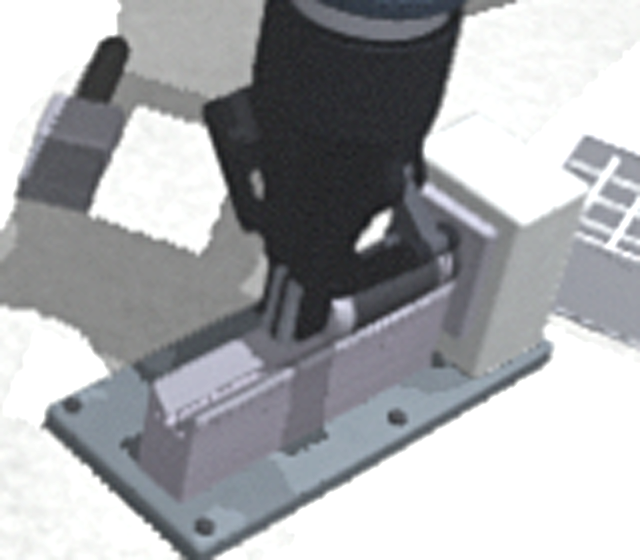

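Request:
{"api": "arm_command", "payload": {
  "commands": [
    {"slide": [0,0,0.2],"delta_rot": [0,0,0],"fingers": 0},
    {"slide": [0,0,0.5],"delta_rot": [0,0,0],"fingers": 0},
    {"slide": [0,-0.5,0.7],"delta_rot": [0,0,0],"fingers": 0},
    {"slide": [0,-1.5,0.7],"delta_rot": [0,0,0],"fingers": 0},
    {"slide": [0,-3.0,0.7],"delta_rot": [0,0,0],"fingers": 0},
    {"slide": [0,-4.5,0.5],"delta_rot": [0,0,0],"fingers": 0},
    {"slide": [0,-5.3,-0.2],"delta_rot": [0,0,0],"fingers": 0},
    {"slide": [0,-5.3,-1.6],"delta_rot": [0,0,0],"fingers": 0},
    {"slide": [0,-5.3,-3.0],"delta_rot": [0,0,0],"fingers": 0},
    {"slide": [0,-5.3,-4.1],"delta_rot": [0,0,0],"fingers": 0}
  ]
}}

```text
time: 17.1
eef_pos: [0.4345, 0.2327, 0.1875]
ee_rot: [-1.035, 1.454, -1.45]
wrist_force: [0.1, -0.4, 0.7]
width: -0.0002
```

Request:
{"api": "arm_command", "payload": {
  "commands": [
    {"slide": [0,0,0],"delta_rot": [0,0,0],"fingers": 0},
    {"slide": [0,0,0],"delta_rot": [0,0,0],"fingers": 0}
  ]
}}

```text
time: 17.3
eef_pos: [0.437, 0.2325, 0.1881]
ee_rot: [-1.034, 1.451, -1.45]
wrist_force: [-0.5, -1.2, -0.1]
width: -0.0
```

Run:
```python
from bfit import *
show()
o,e,R=pose(); x,y=model(e[None],V0); print('TCP in V',x,y)
im,d,X=shot('wrist','w14'); q=vfit(X,V0); print(q); bfit(X,.068,q)
cv2.imwrite('pics/w14b.png',cv2.convertScaleAbs(im[:,:,::-1],alpha=1.5))
```

```text
t 17.3 p [0.437  0.2325 0.1881] yaw -109.11 ydir [-1.1e-03 -1.0e-04 -1.0e+00] w -0.0 F [-0.51 -1.24 -0.05]
TCP in V [0.10726343] [-0.0002199]
V n 1466 shift [-0.0002  0.0032 -0.0006] rms 0.00066
stop face x pct [0.0417 0.0484 0.0568 0.0653] 1091
stop top x,z pct [0.0697 0.0706 0.0745] [0.0978 0.099  0.1031] 438
open end min x [-0.0744 -0.0741 -0.0725]
knob/arm 0.051423991353298164 0.034927196265824675 0.17276239968190482
0.14 17 0.0511 0.031 0.03 0.0339
0.15 22 0.0496 0.0305 0.0298 0.0326
0.16 59 0.0508 0.0333 0.0276 0.0451
0.17 493 0.0518 0.0359 0.0276 0.0451
base y range [-0.0377 -0.0373  0.0653  0.0657]
[np.float64(0.5383245068084865), np.float64(0.19736455709923817), np.float64(2.8105451275738833)]
barrel at flat: y,z,ty,tz,flatx [-0.0005  0.074  -0.007   0.0067  0.0704] n 2724 rms 0.00063
```

View pics/w14b.png

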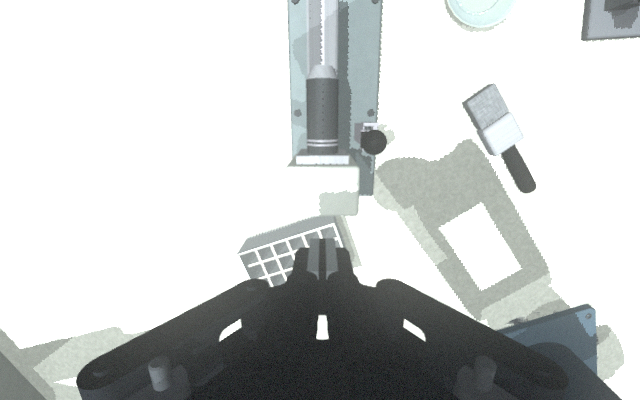

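Run:
```python
from bfit import *
a=V0[2]
def w(x,y,z): return [V0[0]+x*np.cos(a)-y*np.sin(a),V0[1]+x*np.sin(a)+y*np.cos(a),z]
for p in [(.052,.080,.188),(.052,.08,.1085),(.052,.034,.1085)]: print(p,np.round(w(*p),4),to(w(*p)))
```

```text
(0.052, 0.08, 0.188) [0.4629 0.1386 0.188 ] [2.676e+00 1.000e-03 1.808e+00]
(0.052, 0.08, 0.1085) [0.4629 0.1386 0.1085] [2.675 2.651 1.809]
(0.052, 0.034, 0.1085) [0.478  0.1821 0.1085] [1.142 2.651 1.809]
```

Request:
{"api": "arm_command", "payload": {
  "commands": [
    {"slide": [0.9,0,0.6],"delta_rot": [0,0,0],"fingers": 0},
    {"slide": [1.9,0,1.2],"delta_rot": [0,0,0],"fingers": 0},
    {"slide": [2.68,0,1.81],"delta_rot": [0,0,0],"fingers": 0},
    {"slide": [2.68,0.6,1.81],"delta_rot": [0,0,0],"fingers": 0},
    {"slide": [2.68,1.6,1.81],"delta_rot": [0,0,0],"fingers": 0},
    {"slide": [2.68,2.4,1.81],"delta_rot": [0,0,0],"fingers": 0},
    {"slide": [2.68,2.65,1.81],"delta_rot": [0,0,0],"fingers": 0},
    {"slide": [2.68,2.65,1.81],"delta_rot": [0,0,0],"fingers": 0}
  ]
}}

```text
time: 18.15
eef_pos: [0.4626, 0.1378, 0.1075]
ee_rot: [-1.034, 1.454, -1.451]
wrist_force: [-0.4, -1.0, -0.4]
width: -0.0
```

Run:
```python
from bfit import *
show()
o,e,R=pose(); x,y=model(e[None],V0); print('TCP in V',x,y)
im,d,X=shot('scene','c15')
bfit(X,.068)
b=cv2.resize(im[130:290,370:530,::-1],(560,560),interpolation=cv2.INTER_CUBIC)
cv2.imwrite('pics/c15z.png',cv2.convertScaleAbs(b,alpha=1.8))
```

```text
t 18.15 p [0.4626 0.1378 0.1075] yaw -109.25 ydir [-3.3e-03 -2.0e-04 -1.0e+00] w -0.0 F [-0.42 -1.04 -0.44]
TCP in V [0.05202013] [0.08085126]
barrel at flat: y,z,ty,tz,flatx [ 0.0014  0.0748 -0.0027  0.0091  0.0708] n 813 rms 0.00104
```

View pics/c15z.png

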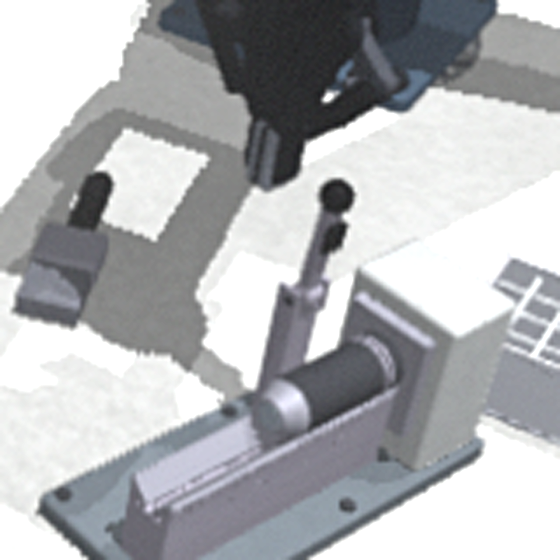

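Request:
{"api": "arm_command", "payload": {
  "commands": [
    {"slide": [-0.3,0,0],"delta_rot": [0,0,0],"fingers": 0},
    {"slide": [-0.55,0,0],"delta_rot": [0,0,0],"fingers": 0},
    {"slide": [-0.75,0,0],"delta_rot": [0,0,0],"fingers": 0},
    {"slide": [-0.95,0,0],"delta_rot": [0,0,0],"fingers": 0},
    {"slide": [-1.15,0,0],"delta_rot": [0,0,0],"fingers": 0},
    {"slide": [-1.35,0,0],"delta_rot": [0,0,0],"fingers": 0},
    {"slide": [-1.55,0,0],"delta_rot": [0,0,0],"fingers": 0},
    {"slide": [-1.55,0,0],"delta_rot": [0,0,0],"fingers": 0}
  ]
}}

```text
time: 19.0
eef_pos: [0.4784, 0.183, 0.1087]
ee_rot: [-1.032, 1.451, -1.451]
wrist_force: [1.3, -0.6, -0.2]
width: -0.0001
```

Run:
```python
from bfit import *
show()
im,d,X=shot('scene','c16')
b=cv2.resize(im[130:290,370:530,::-1],(560,560),interpolation=cv2.INTER_CUBIC)
cv2.imwrite('pics/c16z.png',cv2.convertScaleAbs(b,alpha=1.8))
```

```text
t 19.0 p [0.4784 0.183  0.1087] yaw -109.16 ydir [ 1.e-04  2.e-04 -1.e+00] w -0.0001 F [ 1.29 -0.58 -0.2 ]
```

View pics/c16z.png

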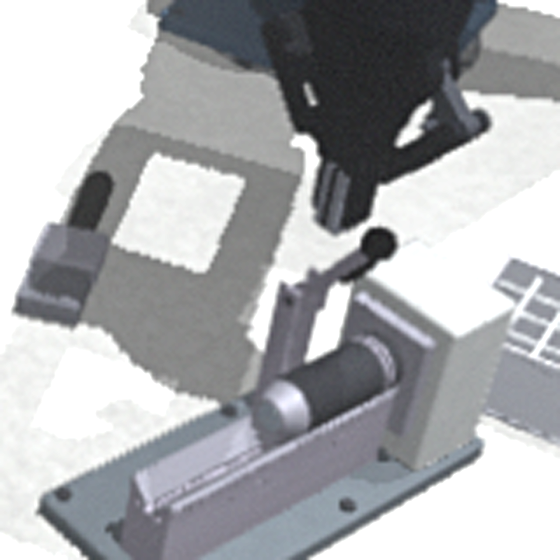

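The arm has passed its tipping angle and is falling free of the fingers: the knob is at about (378,242), the fingers at (345,200). I'll withdraw and let it settle.

Request:
{"api": "arm_command", "payload": {
  "commands": [
    {"slide": [0.5,-0.3,0],"delta_rot": [0,0,0],"fingers": 0},
    {"slide": [1.2,-1.0,0],"delta_rot": [0,0,0],"fingers": 0},
    {"slide": [1.6,-2.0,0],"delta_rot": [0,0,0],"fingers": 0},
    {"slide": [1.6,-3.0,0],"delta_rot": [0,0,0],"fingers": 0},
    {"slide": [1.6,-3.0,0],"delta_rot": [0,0,0],"fingers": 0},
    {"slide": [1.6,-3.0,0],"delta_rot": [0,0,0],"fingers": 0},
    {"slide": [1.6,-3.0,0],"delta_rot": [0,0,0],"fingers": 0},
    {"slide": [1.6,-3.0,0],"delta_rot": [0,0,0],"fingers": 0},
    {"slide": [1.6,-3.0,0],"delta_rot": [0,0,0],"fingers": 0},
    {"slide": [1.6,-3.0,0],"delta_rot": [0,0,0],"fingers": 0}
  ]
}}

```text
time: 20.05
eef_pos: [0.462, 0.1371, 0.198]
ee_rot: [-1.033, 1.452, -1.451]
wrist_force: [0.5, -0.0, 0.3]
width: 0.0
```

Request:
{"api": "arm_command", "payload": {
  "commands": [
    {"slide": [0,0,0],"delta_rot": [0,0,0],"fingers": 0},
    {"slide": [0,0,0],"delta_rot": [0,0,0],"fingers": 0},
    {"slide": [0,0,0],"delta_rot": [0,0,0],"fingers": 0},
    {"slide": [0,0,0],"delta_rot": [0,0,0],"fingers": 0},
    {"slide": [0,0,0],"delta_rot": [0,0,0],"fingers": 0},
    {"slide": [0,0,0],"delta_rot": [0,0,0],"fingers": 0},
    {"slide": [0,0,0],"delta_rot": [0,0,0],"fingers": 0},
    {"slide": [0,0,0],"delta_rot": [0,0,0],"fingers": 0},
    {"slide": [0,0,0],"delta_rot": [0,0,0],"fingers": 0},
    {"slide": [0,0,0],"delta_rot": [0,0,0],"fingers": 0}
  ]
}}

```text
time: 21.05
eef_pos: [0.4623, 0.137, 0.1987]
ee_rot: [-1.032, 1.452, -1.452]
wrist_force: [-0.6, -0.5, -0.1]
width: 0.0001
```

```bash
cat > chk.py <<'E'
import sys
from bfit import *
t=sys.argv[1]
show()
im,d,X=shot('scene','c'+t)
bfit(X,.068)
P=X.reshape(-1,3);x,y=model(P,V0);z=P[:,2]
m=(x>.04)&(x<.063)&(z>.085)&(z<.2)
for lo in np.arange(-.04,.05,.01):
    k=m&(y>=lo)&(y<lo+.01)
    if k.sum(): print('arm y',lo.round(3),'z max',z[k].max().round(4),k.sum())
b=cv2.resize(im[130:290,370:530,::-1],(560,560),interpolation=cv2.INTER_CUBIC)
cv2.imwrite('pics/c%sz.png'%t,cv2.convertScaleAbs(b,alpha=1.8))
m=(X[...,2]>0.055)&(X[...,2]<0.082)&(X[...,1]<-0.1)&(X[...,0]>0.25)&(X[...,0]<0.6)&(X[...,1]>-.4)
k,l,s,ce=cv2.connectedComponentsWithStats(m.astype(np.uint8))
for i in range(1,k):
    if s[i,4]>20: print('rack barrel',X[l==i].mean(0).round(4))
E
python3 chk.py 17
```

```text
t 21.05 p [0.4623 0.137  0.1987] yaw -109.2 ydir [-1.e-04  0.e+00 -1.e+00] w 0.0001 F [-0.65 -0.46 -0.11]
barrel at flat: y,z,ty,tz,flatx [0.0017 0.0755 0.0024 0.0173 0.0706] n 687 rms 0.00162
arm y -0.04 z max 0.1015 6
arm y -0.03 z max 0.1083 61
arm y -0.02 z max 0.1076 34
arm y -0.01 z max 0.1041 75
arm y 0.0 z max 0.1037 54
arm y 0.01 z max 0.1024 36
arm y 0.02 z max 0.1044 38
arm y 0.03 z max 0.1057 51
arm y 0.04 z max 0.1067 47
rack barrel [ 0.4938 -0.3244  0.0667]
rack barrel [ 0.5349 -0.15    0.0671]
```

View pics/c17z.png

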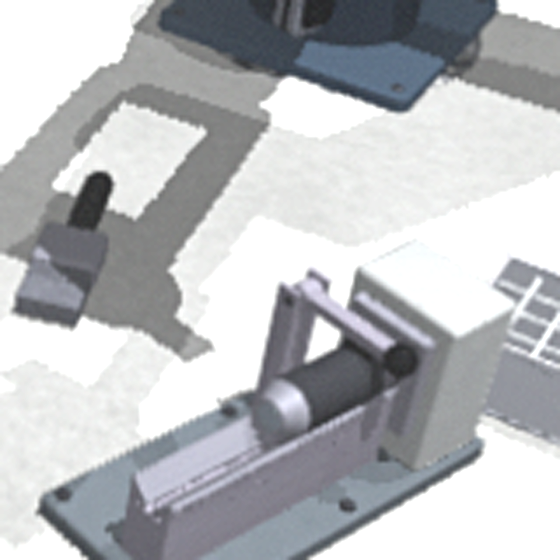

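Run:
```python
from bfit import *
im,d,X=shot('wrist','w18')
cv2.imwrite('pics/w18b.png',cv2.convertScaleAbs(im[:,:,::-1],alpha=1.5))
q=vfit(X,V0); bfit(X,.068)
im,d,X=shot('side','s18'); bfit(X,.068)
```

```text
V n 1452 shift [-0.      0.0083 -0.0011] rms 0.00067
stop face x pct [0.0413 0.0465 0.0643 0.0696] 742
stop top x,z pct [0.0505 0.0509 0.0707] [0.0965 0.1002 0.1044] 727
open end min x [-0.0896 -0.0888 -0.0869]
base y range [-0.0377 -0.0374  0.0657  0.0661]
barrel at flat: y,z,ty,tz,flatx [0.0004 0.074  0.0072 0.006  0.0699] n 2136 rms 0.00115
barrel at flat: y,z,ty,tz,flatx [0.0008 0.0774 0.0247 0.0099 0.0707] n 277 rms 0.0021
```

View pics/w18b.png

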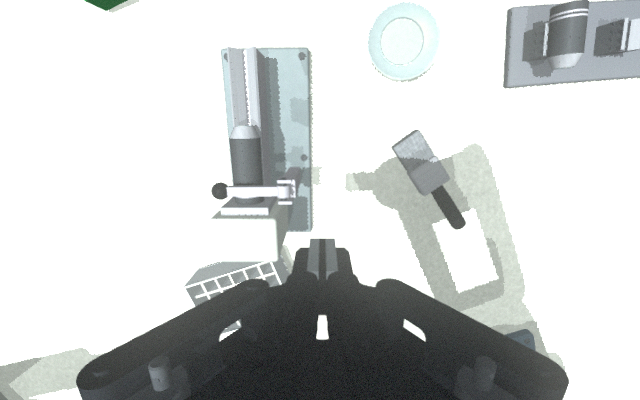

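The wrist picture shows the arm level across the barrel, with the pivot at (287,192) and the knob at (220,191). The barrel lies in the V with its flat end at the stop, near (248,203). The robot touches nothing, so I'm handing in.

```bash
python3 -c "
from workcell import ctrl
print(ctrl.finish_job(), ctrl.get_obs()['time'])"
```

```text
the job is handed in; nothing more can be done
the job is handed in; nothing more can be done
```

I gripped the long barrel (middle saddle), turned it half round and laid it in the V. I then pushed it by the nose against the stop with closed fingers, swung the hold-down arm over by its knob, backed off and handed in at about 21 s.

**Last checks**
- **Against the stop:** the push stalled and the force rose to about 17 N while the hold-down arm was still up. After the arm came down, the wrist, scene and side fits put the flat end at x = 69.9, 70.6 and 70.7 mm, against the stop at 70 mm.
- **Seating:** the flat end's centre came out 0.4 to 1.7 mm off across the V, and 74.0 to 77.4 mm high against 75 mm. The camera calibration is good to only about 2 mm.
- **Alignment:** most tilt readings were under 0.02 rad. The coarser side-camera fit read 0.025 rad, and it disagreed most in height too.
- **Hold-down arm:** it is level, with the top of its knob at about 108 mm as expected. The contact forces on the flanks and pad could not be measured directly; I judged them from the pictures.
- **Other barrels:** their scene-camera positions did not change from the start.
- **Glassware:** I did not check it by measurement at the end. The arm never went near it, and it stood upright in the last full scene picture I viewed, taken mid-job at about 7.7 s.

**Disagreement with the description:** the fingers do not end at the reported TCP. All three cameras put their tips about 41 mm behind it when shut and 52 mm when fully open. My first grasp therefore closed on air above the barrel, touching nothing. I measured the offset from the images and worked with it for the rest of the job.

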